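# Fetch the hemmed-in pigment jar to the balance

### The job

The squat pigment jar is hemmed in at the back of the bottle crate: move the three tall bottles in front of it and beside it out of the crate and stand them all in the spill tray, then take the jar out and stand it in the middle of the balance pan, and then put each bottle back upright in the compartment it came from. Set everything down gently, knock nothing over, and leave the two little vials in the crate and the water jar where they are.

Things in the scene. Friction and masses are not known exactly. Their poses are not given: they have to be found in the camera images.
- crate: Fixed plywood bottle crate, 165 (own x) x 241 mm (own y), walls 48 mm high. 2 x 3 open compartments 73 mm square, floor at 8 mm, divider tops at 42 mm. Origin: table level, crate centre. Compartment centres: x = +38 (back) or -38 mm (front), y = -76, 0, +76 mm. Back row: bottle, jar, bottle; front row: vial, bottle, vial; which bottle is where varies. Yaw within 0.3 rad.
- tray: Empty shallow grey spill tray, fixed to the table, 310 mm (own x) by 130 mm (own y), 22 mm high, walls and floor 4 mm thick. Origin: table level, centre of the tray. Roomy enough for the three bottles in a row along its own x, 90 mm apart. Crate, tray and balance trade places from start to start.
- balance: White laboratory balance, fixed to the table, with a round bare steel pan 120 mm across whose flat top is 80 mm above the table; display and keys on the side towards the robot. Origin: table level, directly below the middle of the pan. The housing (58 mm high, 180 mm wide in own y) reaches from -152 to +83 mm in own x. The pan does not sink.
- slim_bottle: Tall slim white round bottle with the smallest black cap: 165 mm tall, body 52 mm in diameter up to 100 mm, sloping shoulder to a 25 mm neck at 128 mm, cap 30 mm in diameter from 139 to 165 mm. About 280 g. Origin: centre of its underside, z up along it.
- square_bottle: White bottle with a square body, 48 x 48 mm up to 98 mm, shoulder to a 34 mm neck at 113 mm, black cap 40 mm in diameter from 124 to 150 mm (the top). About 260 g. Origin: centre of its underside, z up; x and y along its sides, roughly parallel to the crate's sides at the start (within 0.15 rad).
- wide_bottle: White round wide-mouth bottle with the biggest black cap: 135 mm tall, body 54 mm in diameter up to 96 mm, short shoulder to a 44 mm neck at 104 mm, cap 50 mm in diameter from 109 to 135 mm. About 250 g. Origin: centre of its underside, z up along it.
- pigment_jar: Squat jar filled with ochre pigment, with a flat white lid: 76 mm tall, body 60 mm in diameter, lid 62 mm in diameter from 50 to 76 mm. About 200 g. Origin: centre of its underside, z up along it. It stands in the middle compartment of the crate's back row (the row farther from the robot).
- vial_left: Little amber vial with a black stopper, 40 mm in diameter, 60 mm tall, in the front row of the crate at its +y end. Not to be disturbed. Origin: centre of its underside.
- vial_right: The same kind of vial in the front row at the crate's -y end. Not to be disturbed. Origin: centre of its underside.
- water_jar: Glass jar of grey rinsing water, 68 mm in diameter, 100 mm tall, on the table beyond the work. Not to be disturbed. Origin: centre of its underside.
Not all that is in view belongs to the job. What is shaped like the wide_bottle but green or yellow is not meant.

How it is judged:
On the way, in this order (a step that is already met when the one before it is completed fails the run):
1. All three bottles stand upright in the spill tray, with the pigment jar still in its compartment (x of slim_bottle in the frame of tray between -0.125 and 0.125 m and y of slim_bottle in the frame of tray between -0.05 and 0.05 m and z of each of slim_bottle, square_bottle, wide_bottle in the frame of tray below 0.009 m and angle between each of slim_bottle, square_bottle, wide_bottle's own z axis and vertical below 0.08 rad and linear speed of each of slim_bottle, square_bottle, wide_bottle below 0.05 m/s and x of square_bottle in the frame of tray between -0.125 and 0.125 m and y of square_bottle in the frame of tray between -0.05 and 0.05 m and x of wide_bottle in the frame of tray between -0.125 and 0.125 m and y of wide_bottle in the frame of tray between -0.05 and 0.05 m and distance of pigment_jar from where it was at the start of the episode below 0.02 m), for 0.2 s.
2. The pigment jar stands in the middle of the balance pan, the bottles still in the spill tray (horizontal distance between pigment_jar and balance below 0.015 m and z of pigment_jar in the frame of balance between 0.076 and 0.085 m and angle between each of pigment_jar, slim_bottle, square_bottle, wide_bottle's own z axis and vertical below 0.08 rad and linear speed of pigment_jar below 0.03 m/s and x of slim_bottle in the frame of tray between -0.125 and 0.125 m and y of slim_bottle in the frame of tray between -0.05 and 0.05 m and z of each of slim_bottle, square_bottle, wide_bottle in the frame of tray below 0.009 m and linear speed of each of slim_bottle, square_bottle, wide_bottle below 0.05 m/s and x of square_bottle in the frame of tray between -0.125 and 0.125 m and y of square_bottle in the frame of tray between -0.05 and 0.05 m and x of wide_bottle in the frame of tray between -0.125 and 0.125 m and y of wide_bottle in the frame of tray between -0.05 and 0.05 m), for 0.2 s.
At the end, for the whole second after the job is handed in: The jar stands upright and still on the pan, its axis within 15 mm of the pan's middle; each bottle stands upright and still on the floor of the compartment it came from (within 25 mm of its starting place); the vials and the water jar stand within 20 mm of where they were (horizontal distance between pigment_jar and balance below 0.015 m and z of pigment_jar in the frame of balance between 0.076 and 0.085 m and angle between each of pigment_jar, slim_bottle, square_bottle, wide_bottle's own z axis and vertical below 0.08 rad and linear speed of each of pigment_jar, slim_bottle, square_bottle, wide_bottle below 0.03 m/s and distance of each of slim_bottle, square_bottle, wide_bottle from where it was at the start of the episode below 0.025 m and distance of each of vial_left, vial_right, water_jar from where it was at the start of the episode below 0.02 m and angle between each of vial_left, vial_right, water_jar's own z axis and vertical below 0.1 rad); the robot touches nothing.
It fails at once if The jar or a bottle is let fall (free of the fingers, it comes down on the pan, the tray or the crate floor faster than 0.6 m/s, as after a drop of some 20 to 30 mm) ((height (world z) of slim_bottle below 0.035 m and linear speed of slim_bottle above 0.6 m/s and contact force between the fingers and slim_bottle below 0.5 N) or (height (world z) of square_bottle below 0.035 m and linear speed of square_bottle above 0.6 m/s and contact force between the fingers and square_bottle below 0.5 N) or (height (world z) of wide_bottle below 0.035 m and linear speed of wide_bottle above 0.6 m/s and contact force between the fingers and wide_bottle below 0.5 N) or (height (world z) of pigment_jar below 0.035 m and linear speed of pigment_jar above 0.6 m/s and contact force between the fingers and pigment_jar below 0.5 N) or (horizontal distance between pigment_jar and balance below 0.06 m and height (world z) of pigment_jar below 0.1 m and linear speed of pigment_jar above 0.6 m/s and contact force between the fingers and pigment_jar below 0.5 N)).
It fails at once if A bottle or the jar is tipped over (leaning more than 40 degrees) (angle between any of slim_bottle, square_bottle, wide_bottle, pigment_jar's own z axis and vertical above 0.7 rad).
It fails at once if A vial or the water jar is knocked over or carried off (leaning more than 30 degrees or moved by more than 30 mm) (angle between any of vial_left, vial_right, water_jar's own z axis and vertical above 0.52 rad or distance of any of vial_left, vial_right, water_jar from where it was at the start of the episode above 0.03 m).
It also fails if it takes over 152 s, if anything falls off the work surface, if the arm or the gripper's body presses on something with over 40 N, if the wrist force passes 120 N, or if a joint passes its speed limit or range.

### The arm

A 6-joint arm with a two-finger parallel gripper is mounted at the origin on the work surface. World frame = base frame: x ahead of the robot, y to its left, z up, the work surface at z = 0. Lengths are in m, angles in rad, forces in N, time in s.
With the tool pointing down it reaches from about 0.3 to 1 m from the base axis. Payload 5.1 kg.
Tool frame: the origin (TCP) lies at the very end of the fingers, on their centre line; the grasp point (between the pads) lies 19 mm behind it; z points along the fingers, y is the direction in which the jaws open and shut (so a half turn about z gives the same grasp; the last joint's range is limited). The gripper opens to 95 mm and grips with 3 to 60 N. Pads are 20 mm wide; open, the fingers measure 119 mm over their backs; the gripper's body (75 mm by 180 mm) begins 59 mm behind the grasp point.
Start: joints at [-1.365, 0.124, 1.65, -0, 1.367, -0.083], TCP at [0.185, -0.623, 0.215] pointing down, gripper open.
Joint ranges: [-2.61, 2.61], [-1.02, 2.33], [0.03, 2.71], [-1.35, 4.49], [0.32, 2.68], [-2.91, 2.91]. Speed limits (rad/s): [2.57, 2.57, 3.14, 3.14, 3.14, 3.14].

### API

Orientations are given as a rotation vector (axis times angle).
In Python, from bench import monitor, viewer, sign_off gives the robot as it stands.
- The arm moves only by the shell command python3 -m jog 'ROWS' [FORCE]. ROWS is text: rows parted by semicolons, each of 5 numbers parted by spaces: the closure, from -1 (fully open) to 1 (shut), so that 0 is half open, then the shift along the tool's x, y, z in units of 40 mm (1.0 is 40 mm), then the turn about the tool's z in units of 8 degrees (1.0 is 8 degrees). A call has 1 to 10 rows; each row shifts and turns the pose as measured when the row begins, along the tool's axes as they then stand; what a row does not reach is not made up. A row lasts 1/8 s, in which the tool goes at most 62.5 mm and 10.7 degrees, less where a joint would pass 70% of its speed; a pose out of reach is approached as far as the arm can. A call is refused whole if a number of a shift passes 1 or a number of a turn 1, either way. A call with a gripper value outside its range is refused whole. The fingers move at their own pace and stop on an object; FORCE is the grip in N (left out, the last holds). Time passes only in rows, so rows that do not move let the fingers close. It gives the time, the measured TCP pose, the force and the opening at its end, in the units of the state.
- monitor.observe(): the state, without advancing time (a new reading comes with each control period).
- viewer.snapshot(name): name is "side" or "top" or "wrist"; returns the picture (420x560x3 uint8, red, green, blue); there is no depth.
- viewer.get_calibration(name): a dict with "fx", "fy", "cx", "cy" (pixels), "T" (4x4, takes a point from camera to world coordinates). Camera axes: x right, y up, looking along -z (the intrinsics and any distortion apply to the point x, -y, -z); pixel columns grow to the right and rows downward; lengths in m; the calibration is good to about 2 mm. The wrist camera is an equidistant fisheye: a pixel r from the principal point sees the ray r / f radians off the axis. A picture is of the moment at which its call begins: read the wrist's pose just before it. get_calibration takes no time and is no camera call; for the wrist camera it gives the pose at the moment of the call.
- sign_off(): hands the job in, once; it reports no verdict.
The state is a dict: "time": time; "qpos": joint angles; "qd": joint speeds; "effort": joint torques, N m; "ee_pos": TCP position; "eef_rot": TCP orientation; "wrist_force": force on the tool from outside, world axes, zero at the start; "torque": the same for the moment, N m; "width": finger opening in m.
Only numpy, scipy, OpenCV 4.12 (cv2) and the standard library are available. Lean on these libraries where they do the work, as an engineer would, in place of code of your own. Each camera call takes 0.05 s, during which the arm holds its last target. There are 200 camera calls.

## Working session

There is one attempt and no reset: what is moved stays moved. The work goes in short steps, Python scripts to look and compute and a shell command to move; the robot and the scene stay as the last step left them, time stands still between calls to the robot, and variables do not carry over. Pictures are saved under pics/ and viewed, about 12 in all and at most 16, crops included, and the job is handed in when it is done.

```bash
ls; mkdir -p pics; python3 - <<'E'
from bench import monitor, viewer
import cv2, numpy as np
np.set_printoptions(precision=4,suppress=True)
print(monitor.observe())
for n in ["side","top","wrist"]:
    c=viewer.get_calibration(n); print(n,c)
    if n!="wrist": cv2.imwrite(f"pics/{n}0.png",viewer.snapshot(n)[:,:,::-1])
E
```

```text
pics
{'time': 0.0, 'qpos': array([-1.3646,  0.1245,  1.6517, -0.    ,  1.3675, -0.0826]), 'qd': array([ 0.0007, -0.0007,  0.0009,  0.0005,  0.0016, -0.0005]), 'effort': array([  0.    , -41.7601, -35.9932,   0.0776,   0.0493,  -0.0002]), 'ee_pos': array([ 0.1849, -0.6225,  0.2134]), 'eef_rot': array([-3.1069, -0.4517,  0.0002]), 'wrist_force': array([-0.7604,  0.1178,  0.5463]), 'torque': array([-0.0132,  0.0102,  0.013 ]), 'width': 0.09511209816114455}
side {'fx': 533.9724399602097, 'fy': 533.9724399602097, 'cx': 284.117266603115, 'cy': 218.54813226274146, 'T': array([[ 0.9574,  0.1736, -0.2309,  0.2301],
       [-0.2885,  0.6141, -0.7346, -1.2941],
       [ 0.0142,  0.7699,  0.638 ,  1.0873],
       [ 0.    ,  0.    ,  0.    ,  1.    ]])}
top {'fx': 427.9163490973715, 'fy': 427.9163490973715, 'cx': 289.80800658509804, 'cy': 209.43170845092908, 'T': array([[ 0.0128,  0.9953, -0.0965,  0.4869],
       [-0.9999,  0.0121, -0.0083, -0.09  ],
       [-0.0071,  0.0966,  0.9953,  1.3311],
       [ 0.    ,  0.    ,  0.    ,  1.    ]])}
wrist {'fx': 325.19226210127806, 'fy': 325.19226210127806, 'cx': 283.57898964505017, 'cy': 210.81511369778678, 'T': array([[ 0.2847,  0.9269,  0.2446,  0.2545],
       [-0.9586,  0.2759,  0.0702, -0.602 ],
       [-0.0024, -0.2545,  0.9671,  0.3827],
       [ 0.    ,  0.    ,  0.    ,  1.    ]])}
```

View pics/top0.png

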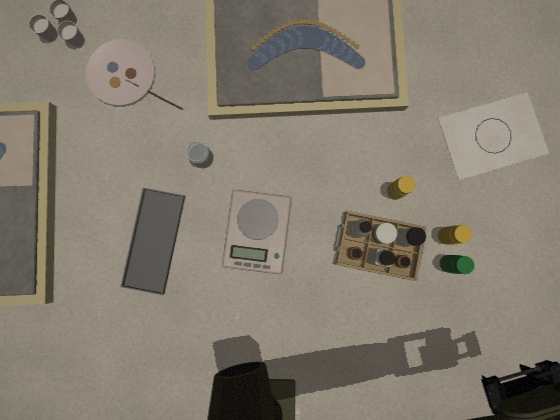

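View pics/side0.png

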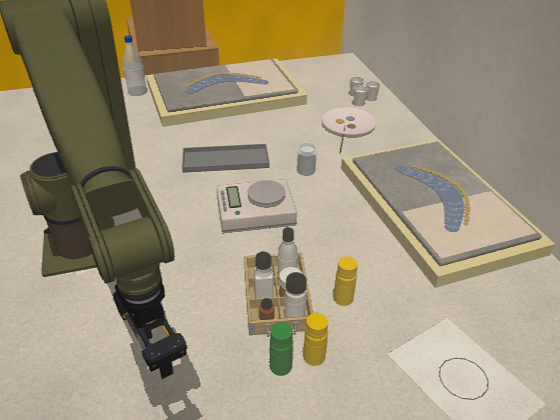

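The top view shows the tray at (153,241), the balance pan at (258,219), the water jar at (199,153) and the crate at (381,245). In the crate, the slim bottle cap is at (365,227), the jar lid at (386,233), the wide cap at (415,236) and the square cap at (386,258). Things that could be mistaken for the wide bottle: yellow at (403,186), yellow at (458,235) and green at (459,264). Next is one close crop to check.

```bash
python3 - <<'E'
import cv2
a=cv2.imread("pics/top0.png")
b=cv2.resize(a[200:290,325:445],None,fx=6,fy=6,interpolation=cv2.INTER_CUBIC)
cv2.imwrite("pics/crop_crate.png",b)
b=cv2.resize(a[180:300,110:300],None,fx=4,fy=4,interpolation=cv2.INTER_CUBIC)
cv2.imwrite("pics/crop_tb.png",b)
E
```

```text
(no output)
```

View pics/crop_crate.png

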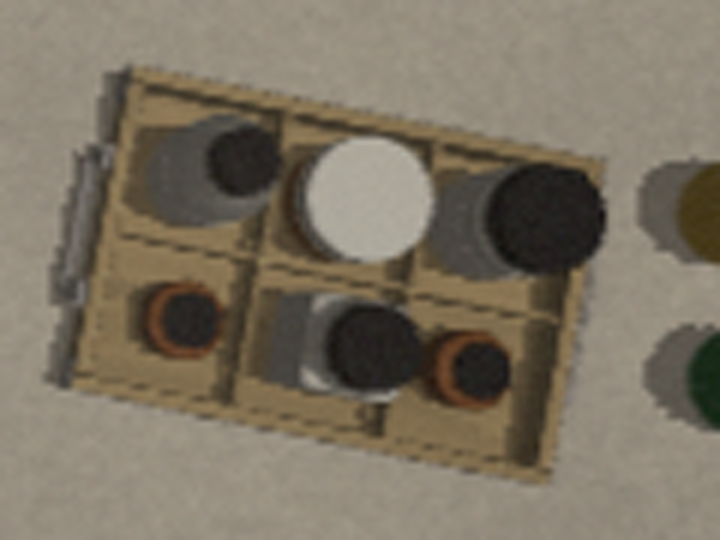

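View pics/crop_tb.png

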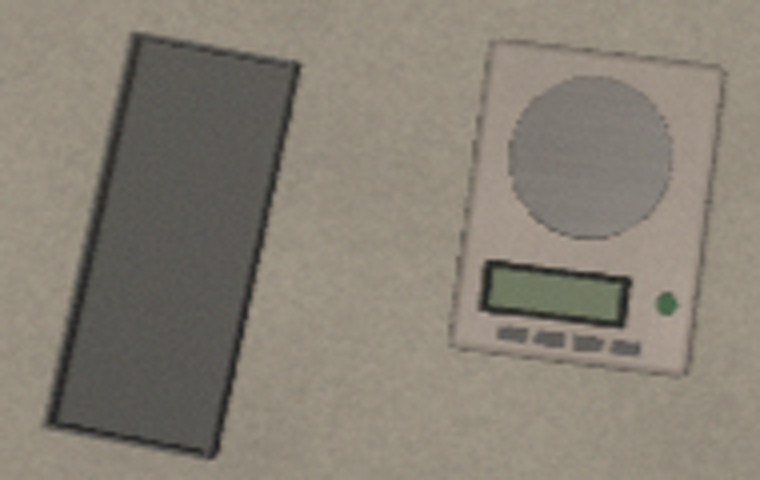

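The crate crop confirms the layout: slim at back +y (244,160), jar (370,200), wide black cap at back -y (547,218) and square at front middle (376,347). The vials are at (190,320) and (480,370).

```bash
cat > h.py <<'E'
import numpy as np, cv2
from bench import monitor, viewer
from scipy.spatial.transform import Rotation as R
np.set_printoptions(precision=4,suppress=True)
def world(cal,u,v,z,fish=False):
    x,y=(u-cal['cx'])/cal['fx'],(v-cal['cy'])/cal['fy']
    if fish:
        r=np.hypot(x,y); s=np.sin(r)/max(r,1e-9); d=np.array([x*s,-y*s,-np.cos(r)])
    else: d=np.array([x,-y,-1.])
    T=np.asarray(cal['T']); d=T[:3,:3]@d; o=T[:3,3]
    return o+d*(z-o[2])/d[2]
def proj(cal,P):
    T=np.asarray(cal['T']); p=T[:3,:3].T@(np.asarray(P)-T[:3,3]); x,y,z=p[0],-p[1],-p[2]
    r=np.hypot(x,y); th=np.arctan2(r,z); k=th/max(r,1e-9)
    return np.array([cal['cx']+cal['fx']*x*k,cal['cy']+cal['fy']*y*k])
def go(x,y,z=None,yaw=None):
    """needed shift in tool axes, units of rows; yaw = world angle of the tool x axis"""
    s=monitor.observe(); M=R.from_rotvec(s['eef_rot']).as_matrix(); p=s['ee_pos']
    z=p[2] if z is None else z
    a=np.arctan2(M[1,0],M[0,0]); t=0
    if yaw is not None: t=-((yaw-a+np.pi/2)%np.pi-np.pi/2)
    print('t %.2f'%s['time'],p,'yaw %.3f'%a,'units',M.T@(np.array([x,y,z])-p)/.04,'turn',np.degrees(t)/8,'w %.4f'%s['width'],'tool z',M[:,2], 'q6 %.2f'%s['qpos'][5],'F',s['wrist_force'])
E
python3 - <<'E'
from h import *
c=viewer.get_calibration("top")
def cr(u,v,z,f=6,ox=325,oy=200): return world(c,ox+(u+.5)/f-.5,oy+(v+.5)/f-.5,z)
def rect(P,n):
    P=np.array(P); print(n,'centre',P.mean(0),'sides',[np.linalg.norm(P[i]-P[i-1]) for i in range(4)])
    e=P[0]-P[3]+P[1]-P[2]; print('  yaw',np.arctan2(e[1],e[0]))
rect([cr(*p,.048) for p in [(135,68),(607,158),(548,482),(72,388)]],'crate')
rect([cr(*p,.022,4,110,180) for p in [(133,34),(300,64),(214,458),(48,427)]],'tray')
rect([cr(*p,.058,4,110,180) for p in [(491,40),(725,68),(687,376),(451,347)]],'bal')
print('pan',cr(590.5,158,.08,4,110,180))
for n,p in dict(slim=(244,160,.165),jar=(370,200,.076),wide=(547,218,.135),square=(376,347,.15),v1=(191,320,.06),v2=(481,370,.06)).items(): print(n,cr(*p))
print('water',world(c,198,150,.1))
go(.4,-.4,.3,0)
E
```

```text
crate centre [ 0.5077 -0.3536  0.048 ] sides [np.float64(0.16267643367435192), np.float64(0.23909590483177892), np.float64(0.16348538020393172), np.float64(0.2385578638663065)]
  yaw -0.19463151396398645
tray centre [0.5132 0.3377 0.022 ] sides [np.float64(0.3053233450753772), np.float64(0.13215973053820804), np.float64(0.3054902278302319), np.float64(0.1287203316724445)]
  yaw -0.17242842284124094
bal centre [0.5439 0.0181 0.058 ] sides [np.float64(0.2303432220883754), np.float64(0.1771056251875417), np.float64(0.23030463137697338), np.float64(0.17564569802065122)]
  yaw -0.10611045592009505
pan [0.5785 0.0155 0.08  ]
slim [ 0.5564 -0.2864  0.165 ]
jar [ 0.5429 -0.3627  0.076 ]
wide [ 0.533  -0.4318  0.135 ]
square [ 0.4726 -0.3487  0.15  ]
v1 [ 0.4835 -0.2777  0.06  ]
v2 [ 0.4609 -0.4198  0.06  ]
water [0.7782 0.1919 0.1   ]
t 0.10 [ 0.185  -0.6225  0.2135] yaw 0.289 units [ 6.7377 -3.8059 -2.1536] turn 2.068228226781262 w 0.0953 tool z [-0.0004  0.0018 -1.    ] q6 -0.08 F [-0.6874  0.7759  0.0228]
```

```bash
python3 - <<'E'
from h import *
c=viewer.get_calibration("top")
def cr(u,v,z,f=6,ox=325,oy=200): return world(c,ox+(u+.5)/f-.5,oy+(v+.5)/f-.5,z)
a=-.195; Rm=np.array([[np.cos(a),-np.sin(a)],[np.sin(a),np.cos(a)]]); C=np.array([.5077,-.3536])
for n,p in dict(slim=(244,160,.173),jar=(370,200,.084),wide=(547,218,.143),square=(376,347,.158),v1=(191,320,.068),v2=(481,370,.068)).items():
    P=cr(*p); print(n,P[:2],'crate frame',Rm.T@(P[:2]-C))
go(.555,-.288,.30,-.19)
E
```

```text
slim [ 0.5559 -0.285 ] crate frame [0.034  0.0766]
jar [ 0.5426 -0.3609] crate frame [ 0.0356 -0.0004]
wide [ 0.5327 -0.4295] crate frame [ 0.0392 -0.0696]
square [ 0.4727 -0.347 ] crate frame [-0.0356 -0.0003]
v1 [ 0.4836 -0.2765] crate frame [-0.0386  0.071 ]
v2 [ 0.4611 -0.4177] crate frame [-0.0333 -0.0719]
t 0.10 [ 0.185  -0.6225  0.2135] yaw 0.289 units [11.2497 -5.3864 -2.15  ] turn 3.4290029902169668 w 0.0953 tool z [-0.0004  0.0018 -1.    ] q6 -0.08 F [-0.6874  0.7759  0.0228]
```

```bash
python3 -m jog '-1 0 0 -1 1; -1 0 0 -1 1; -1 0 0 -0.2 1; -1 0 0 0 0.43; -1 0 0 0 0'; python3 -c "
from h import *
go(.5559,-.285,.30,-.19)"
```

```text
time: 0.72
ee_pos: [0.1847, -0.6211, 0.3001]
eef_rot: [-3.117, 0.321, 0.004]
wrist_force: [0.1, -0.3, 0.1]
width: 0.095
t 0.72 [ 0.1847 -0.6211  0.3001] yaw -0.205 units [  7.3721 -10.1185   0.0577] turn -0.1096936544287834 w 0.0950 tool z [-0.0019  0.0087 -1.    ] q6 0.41 F [ 0.0637 -0.2681  0.1041]
```

```bash
python3 -m jog '-1 0.74 -1 0 0; -1 0.74 -1 0 0; -1 0.74 -1 0 0; -1 0.74 -1 0 0; -1 0.74 -1 0 0; -1 0.74 -1 0 0; -1 0.74 -1 0 0; -1 0.74 -1 0 0; -1 0.74 -1 0 0; -0.3 0.74 -1 0 -0.1'; python3 - <<'E'
from h import *
go(.5559,-.285,.30,-.19)
s=viewer.get_calibration("wrist"); im=viewer.snapshot("wrist")
print(s['T'])
cv2.imwrite("pics/w1.png",im[:,:,::-1])
for P in [(.5559,-.285,.173),(.5426,-.3609,.084),(.5327,-.4295,.143),(.4727,-.347,.158)]: print(proj(s,P))
E
```

```text
time: 1.98
ee_pos: [0.5617, -0.2783, 0.2946]
eef_rot: [-3.111, 0.29, 0.016]
wrist_force: [0.1, 0.2, -0.4]
width: 0.0899
t 1.98 [ 0.5617 -0.2783  0.2946] yaw -0.186 units [-0.1124  0.1882 -0.1377] turn 0.02965635266290794 w 0.0899 tool z [-0.0085  0.0178 -0.9998] q6 1.21 F [ 0.1307  0.2274 -0.4004]
[[-0.1851  0.9481  0.2585  0.6343]
 [-0.9826 -0.1741 -0.065  -0.2942]
 [-0.0166 -0.2661  0.9638  0.4628]
 [ 0.      0.      0.      1.    ]]
[294.7748 209.5731]
[357.338  189.7041]
[429.6823 199.3853]
[365.8861 270.4316]
```

View pics/w1.png

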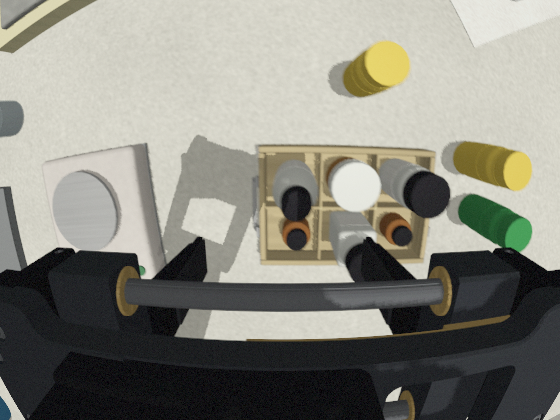

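The wrist view shows the slim cap at (296,203), lid (355,186) and wide cap (427,194), about 5 px above my predictions. The arm was still moving, so I'll let it settle and measure again with blob fits.

```bash
python3 -m jog '-0.3 0 0 0 0; -0.3 0 0 0 0; -0.3 0 0 0 0'; cat >> h.py <<'E'
def blob(im,uv,dark,thr,win=45):
    g=cv2.cvtColor(im,cv2.COLOR_RGB2GRAY); m=((g<thr) if dark else (g>thr)).astype('uint8')
    u,v=map(int,np.round(uv)); k=np.zeros_like(m); k[max(v-win,0):v+win,max(u-win,0):u+win]=1
    n,l,st,ce=cv2.connectedComponentsWithStats(m*k)
    i=l[v,u]
    if i==0: i=1+np.argmin(np.hypot(*(ce[1:]-uv).T))
    cn,_=cv2.findContours((l==i).astype('uint8'),cv2.RETR_EXTERNAL,cv2.CHAIN_APPROX_NONE)
    return ce[i],st[i],cn[0]
E
python3 - <<'E'
from h import *
go(.5559,-.285,.30,-.19)
s=viewer.get_calibration("wrist"); im=viewer.snapshot("wrist")
cv2.imwrite("pics/w2.png",im[:,:,::-1])
for n,P,dk,th in [('slim',(.5559,-.285,.173),1,45),('jar',(.5426,-.3609,.084),0,215),('wide',(.5327,-.4295,.143),1,45),('square',(.4727,-.347,.158),1,45)]:
    uv=proj(s,P); c,st,_=blob(im,uv,dk,th); print(n,uv,c,st,world(s,*c,P[2],True))
print(proj(s,(.5785,.0155,.08)))
E
python3 -c "
import cv2;a=cv2.imread('pics/w2.png');cv2.imwrite('pics/w2c.png',cv2.resize(a[130:290,240:460],None,fx=3.6,fy=3.6,interpolation=cv2.INTER_CUBIC))"
```

```text
time: 2.4
ee_pos: [0.5644, -0.2738, 0.2924]
eef_rot: [-3.107, 0.278, 0.017]
wrist_force: [-0.2, -1.6, 0.6]
width: 0.0626
t 2.40 [ 0.5644 -0.2738  0.2924] yaw -0.178 units [-0.1626  0.3101 -0.195 ] turn 0.083469273220415 w 0.0626 tool z [-0.0089  0.0225 -0.9997] q6 1.20 F [-0.1647 -1.5899  0.6259]
slim [300.7866 212.1591] [303.0638 206.6733] [288 189  32  36 909] [ 0.5607 -0.2879  0.173 ]
jar [362.449  192.0833] [361.9678 189.7363] [ 339  166   47   48 1801] [ 0.5456 -0.3607  0.084 ]
wide [435.0864 202.7068] [432.3469 198.2136] [ 409  175   47   47 1568] [ 0.5382 -0.4265  0.143 ]
square [370.7736 273.3607] [374.4018 267.0252] [ 338  237   78   81 2419] [ 0.4794 -0.3515  0.158 ]
[ 84.9099 214.1575]
```

View pics/w2c.png

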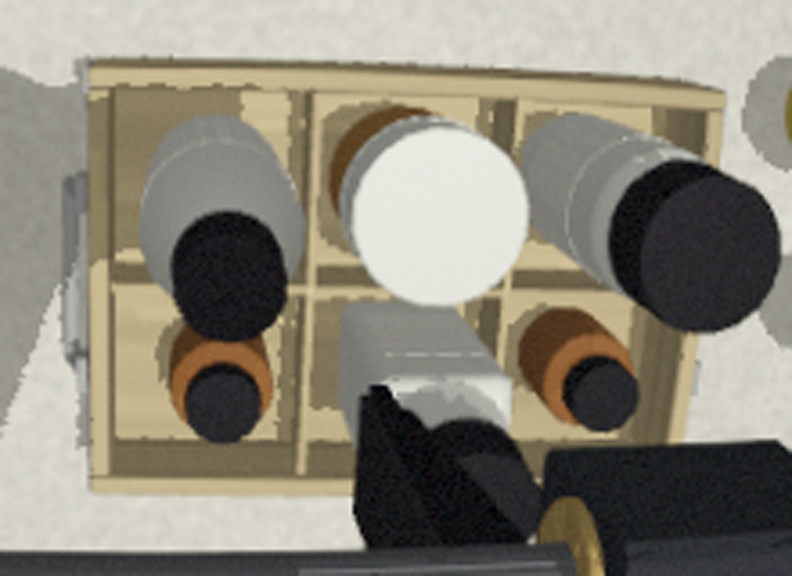

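The crop shows all the caps and the lid clear. The wrist estimates agree with the top view to within about 4 mm, so I'll use the mean. The crop also confirms which bottle is which.

```bash
python3 -m jog '-0.3 -0.12 0.31 0 0.08; -0.3 0 0 0.5 0; -0.3 0 0 0 0'; python3 -c "
from h import *
go(.5575,-.2865,.141,-.19)"; python3 -m jog '-0.3 0 0 0 0; -0.3 0 0 0 0; -0.3 0 0 0 0'; python3 -c "
from h import *
go(.5575,-.2865,.141,-.19)"
```

```text
time: 2.82
ee_pos: [0.5552, -0.2872, 0.2704]
eef_rot: [-3.105, 0.302, 0.018]
wrist_force: [-0.0, -0.4, -0.5]
width: 0.0623
t 2.83 [ 0.5552 -0.2872  0.2704] yaw -0.194 units [0.0974 0.0379 3.2338] turn -0.025875150060490272 w 0.0623 tool z [-0.0095  0.0226 -0.9997] q6 1.19 F [-0.0012 -0.4446 -0.5355]
time: 3.2
ee_pos: [0.5553, -0.2871, 0.2705]
eef_rot: [-3.105, 0.302, 0.018]
wrist_force: [-0.1, 0.1, -0.3]
width: 0.0619
t 3.20 [ 0.5553 -0.2871  0.2705] yaw -0.193 units [0.0936 0.0397 3.2363] turn -0.025040445864498717 w 0.0619 tool z [-0.0093  0.0226 -0.9997] q6 1.19 F [-0.1028  0.1383 -0.3481]
```

```bash
python3 -m jog '-0.3 0.02 0.01 0.8 0; -0.3 0.03 0.01 0.8 0; -0.3 0.02 0.01 0.8 0; -0.3 0.02 0.01 0.5 0; -0.3 0 0 0 0'; python3 - <<'E'
from h import *
go(.5575,-.2865,.141,-.19)
cv2.imwrite("pics/w3.png",viewer.snapshot("wrist")[:,:,::-1])
E
```

```text
time: 3.82
ee_pos: [0.56, -0.2873, 0.1548]
eef_rot: [-3.108, 0.3, 0.009]
wrist_force: [0.3, 0.2, -0.3]
width: 0.062
t 3.83 [ 0.56   -0.2873  0.1548] yaw -0.192 units [-0.0635 -0.0012  0.345 ] turn -0.015011120480878784 w 0.0620 tool z [-0.0037  0.0191 -0.9998] q6 1.19 F [ 0.3228  0.2085 -0.2951]
```

View pics/w3.png

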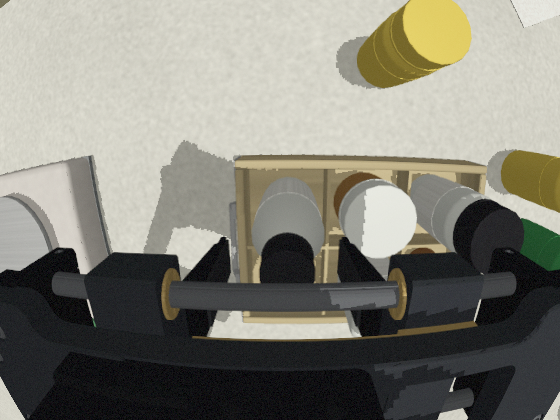

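The cap at (287,260) sits between the fingertips at (222,265) and (345,265). I'll go down and grip.

```bash
python3 -m jog '-0.3 -0.06 0 0.34 0; -0.3 0 0 0 0; 0.6 0 0 0 0; 0.6 0 0 0 0; 0.6 0 0 0 0; 0.6 0 0 0 0' 25; python3 -c "
from h import *
go(.5575,-.2865,.141,-.19)"
```

```text
time: 4.62
ee_pos: [0.5605, -0.2885, 0.1467]
eef_rot: [-3.113, 0.3, -0.005]
wrist_force: [-1.2, 0.3, 0.0]
width: 0.0297
t 4.62 [ 0.5605 -0.2885  0.1467] yaw -0.192 units [-0.0826 -0.0323  0.1428] turn -0.015383840640613867 w 0.0297 tool z [ 0.0048  0.0137 -0.9999] q6 1.19 F [-1.1697  0.3183  0.0497]
```

```bash
python3 -m jog '1 0 0 -0.3 0; 1 0 0 -0.6 0; 1 0 0 -0.9 0; 1 0 0 -0.9 0; 1 0 0 -0.4 0; 1 0 0 0 0' 30; python3 -c "
from h import *
a=-.172; t=np.array([.513,.338]);d=.09*np.array([np.cos(a),np.sin(a)])
print(t+d,t,t-d)
go(*(t+d),.27,-.185)"
```

```text
time: 5.38
ee_pos: [0.5578, -0.2889, 0.2709]
eef_rot: [-3.109, 0.3, 0.007]
wrist_force: [0.1, 0.5, -4.4]
width: 0.0296
[0.6017 0.3226] [0.513 0.338] [0.4243 0.3534]
t 5.38 [ 0.5578 -0.2889  0.2709] yaw -0.192 units [ -1.8422 -15.2124   0.3031] turn -0.05057742341488618 w 0.0296 tool z [-0.0027  0.0185 -0.9998] q6 1.19 F [ 0.14    0.4509 -4.4164]
```

```bash
python3 -m jog '1 -0.05 -0.4 0 0; 1 -0.1 -0.8 0 0; 1 -0.1 -0.8 0 0; 1 -0.1 -0.8 0 0; 1 -0.1 -0.8 0 0; 1 -0.1 -0.8 0 0; 1 -0.1 -0.8 0 0; 1 -0.1 -0.8 0 0; 1 -0.1 -0.8 0 0; 1 -0.1 -0.8 0 0'; python3 -m jog '1 -0.1 -0.8 0 0; 1 -0.1 -0.8 0 0; 1 -0.1 -0.8 0 0; 1 -0.1 -0.8 0 0; 1 -0.1 -0.8 0 0; 1 -0.1 -0.8 0 0; 1 -0.1 -0.8 0 0; 1 -0.1 -0.5 0 0; 1 0 -0.2 0 0; 1 0 0 0 0'; python3 -c "
from h import *
go(.6017,.3226,.27,-.185)"
```

```text
time: 6.62
ee_pos: [0.5687, 0.0363, 0.2563]
eef_rot: [-3.097, 0.299, 0.06]
wrist_force: [1.1, 0.7, -2.9]
width: 0.0297
time: 7.88
ee_pos: [0.5706, 0.3054, 0.2435]
eef_rot: [-3.106, 0.287, 0.109]
wrist_force: [-0.3, -0.4, -3.4]
width: 0.0298
t 7.88 [0.5706 0.3054 0.2435] yaw -0.184 units [ 0.6372 -0.5749 -0.7014] turn 0.009403834707290002 w 0.0298 tool z [-0.0674  0.027  -0.9974] q6 2.13 F [-0.2938 -0.4472 -3.3832]
```

```bash
python3 -m jog '1 0.4 -0.3 0 0; 1 0.4 -0.15 0 0; 1 0.05 0 0 0; 1 0 0 0.4 0; 1 0 0 0.5 0; 1 0 0 0.5 0; 1 0 0 0 0; 1 0 0 0 0'; python3 -c "
from h import *
go(.607,.3216,.145,-.185)"
```

```text
time: 8.88
ee_pos: [0.6015, 0.3133, 0.1791]
eef_rot: [-3.109, 0.294, 0.117]
wrist_force: [0.7, 0.0, -3.4]
width: 0.0298
t 8.88 [0.6015 0.3133 0.1791] yaw -0.188 units [ 0.1618 -0.2211  0.8446] turn -0.024288327620799865 w 0.0298 tool z [-0.0728  0.0231 -0.9971] q6 2.13 F [ 0.7247  0.011  -3.3547]
```

```bash
python3 -m jog '1 0.15 -0.2 0.3 0; 1 0 0 0.3 0; 1 0 0 0.1 0; 1 0 0 0 0; 1 0 0 0 0'; python3 -c "
from h import *
go(.607,.3216,.145,-.185)"
```

```text
time: 9.5
ee_pos: [0.608, 0.3219, 0.1501]
eef_rot: [-3.108, 0.294, 0.113]
wrist_force: [0.2, -0.5, -2.7]
width: 0.0291
t 9.50 [0.608  0.3219 0.1501] yaw -0.188 units [-0.0148  0.0135  0.1288] turn -0.021003229869965136 w 0.0291 tool z [-0.0706  0.024  -0.9972] q6 2.13 F [ 0.1542 -0.5062 -2.6927]
```

```bash
python3 -m jog '1 0 0 0.15 0; 1 0 0 0 0; 1 0 0 0 0'; python3 -m jog '1 0 0 0.1 0; 1 0 0 0 0'; python3 -c "
from h import *
go(.607,.3216,.145,-.185)"
```

```text
time: 9.88
ee_pos: [0.608, 0.3221, 0.1446]
eef_rot: [-3.108, 0.294, 0.111]
wrist_force: [0.1, -0.3, -3.0]
width: 0.0296
time: 10.12
ee_pos: [0.6091, 0.3227, 0.1442]
eef_rot: [-3.106, 0.293, 0.106]
wrist_force: [-0.5, 0.1, -2.8]
width: 0.0297
t 10.12 [0.6091 0.3227 0.1442] yaw -0.188 units [-0.048   0.0356 -0.0172] turn -0.020482058039166782 w 0.0297 tool z [-0.0654  0.0261 -0.9975] q6 2.13 F [-0.5071  0.1078 -2.83  ]
```

```bash
python3 -m jog '1 0 0 0.12 0; 1 0 0 0 0; 1 0 0 0 0'; python3 -m jog '1 0 0 0.12 0; 1 0 0 0 0; 1 0 0 0 0'
```

```text
time: 10.5
ee_pos: [0.6105, 0.3234, 0.1435]
eef_rot: [-3.104, 0.293, 0.098]
wrist_force: [-1.3, -0.3, -1.0]
width: 0.0296
time: 10.88
ee_pos: [0.6119, 0.3242, 0.1435]
eef_rot: [-3.102, 0.292, 0.091]
wrist_force: [-0.3, -0.6, -2.2]
width: 0.0293
```

```bash
python3 -m jog '0.2 0 0 0 0; 0.1 0 0 0 0; -0.1 0 0 0 0; -0.3 0 0 0 0; -0.3 0 0 0 0; -0.3 0 0 0 0'; python3 -m jog '-0.3 0 0 -0.3 0; -0.3 0 0 -0.6 0; -0.3 0 0 -0.8 0; -0.3 0 0 -0.8 0; -0.3 0 0 -0.4 0; -0.3 0 0 0 0'; python3 - <<'E'
from h import *
go(.475,-.349,.27,-.19)
c=viewer.get_calibration("side")
im=viewer.snapshot("side"); cv2.imwrite("pics/s1.png",cv2.resize(im[90:320,130:360],None,fx=2.5,fy=2.5)[:,:,::-1])
E
```

```text
time: 11.62
ee_pos: [0.6116, 0.3243, 0.1426]
eef_rot: [-3.102, 0.292, 0.093]
wrist_force: [0.3, 0.7, 0.7]
width: 0.0615
time: 12.38
ee_pos: [0.6189, 0.3207, 0.2653]
eef_rot: [-3.101, 0.292, 0.09]
wrist_force: [-0.2, -0.6, -0.1]
width: 0.0617
t 12.38 [0.6189 0.3207 0.2653] yaw -0.187 units [-0.42   17.1151 -0.428 ] turn 0.018524237142610835 w 0.0617 tool z [-0.055   0.0303 -0.998 ] q6 2.14 F [-0.2175 -0.5653 -0.1022]
```

View pics/s1.png

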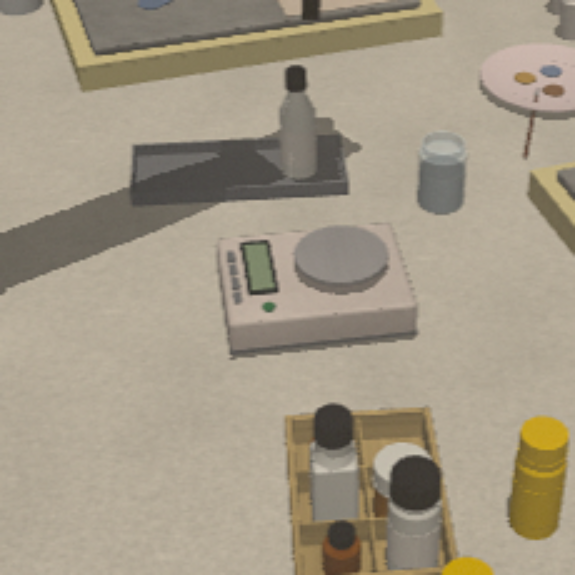

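The side crop shows the slim bottle upright in the tray at (297,130), and everything else unchanged.

```bash
python3 -m jog '-0.5 0 0.5 0 0; -0.5 -0.02 0.9 0 0; -0.5 -0.02 0.9 0 0; -0.5 -0.02 0.9 0 0; -0.5 -0.02 0.9 0 0; -0.5 -0.02 0.9 0 0; -0.5 -0.02 0.9 0 0; -0.5 -0.02 0.9 0 0; -0.5 -0.02 0.9 0 0; -0.5 -0.02 0.9 0 0'; python3 -m jog '-0.5 -0.02 0.9 0 0; -0.5 -0.02 0.9 0 0; -0.5 -0.02 0.9 0 0; -0.5 -0.02 0.9 0 0; -0.5 -0.02 0.9 0 0; -0.5 -0.02 0.9 0 0; -0.5 -0.02 0.9 0 0; -0.5 0 0.9 0 0; -0.5 0 0.6 0 0; -0.5 0 0 0 0';python3 -c "
from h import *
go(.475,-.349,.22,-.19)"
```

```text
time: 13.68
ee_pos: [0.5319, -0.0342, 0.2409]
eef_rot: [-3.111, 0.294, 0.138]
wrist_force: [0.5, -0.3, -0.4]
width: 0.0713
time: 14.92
ee_pos: [0.4457, -0.3521, 0.2208]
eef_rot: [-3.097, 0.308, 0.182]
wrist_force: [-0.1, 0.3, 0.2]
width: 0.0714
t 14.93 [ 0.4457 -0.3521  0.2208] yaw -0.197 units [ 0.701  -0.2197 -0.0611] turn -0.05244552106089591 w 0.0714 tool z [-0.1136  0.0357 -0.9929] q6 1.04 F [-0.1472  0.3149  0.203 ]
```

The tool tilt is creeping with lateral motion (0.12 rad now). I'll check which motions drive it while lining up.

```bash
cat > st.py <<'E'
from h import *
s=monitor.observe(); M=R.from_rotvec(s['eef_rot']).as_matrix()
print(s['ee_pos'],'tz',M[:2,2],'q',s['qpos'])
E
python3 -m jog '-0.5 0.4 0 0 0; -0.5 0.4 0 0 0;-0.5 0 0 0 0; -0.5 0 0 0 0' >/dev/null; python3 st.py
for i in 1 ; do python3 -m jog '-0.5 0 0 -0.5 0; -0.5 0 0 -0.5 0; -0.5 0 0 0 0; -0.5 0 0 0 0'>/dev/null; python3 st.py; python3 -m jog '-0.5 0 0 -0.1 0; -0.5 0 0 -0.1 0; -0.5 0 0 -0.1 0; -0.5 0 0 -0.1 0; -0.5 0 0 -0.1 0'>/dev/null; python3 st.py;  python3 -m jog '-0.5 0 0.4 0 0; -0.5 0 0.4 0 0; -0.5 0 0 0 0; -0.5 0 0 0 0'>/dev/null; python3 st.py; python3 -m jog '-0.5 0 -0.1 0 0; -0.5 0 -0.1 0 0; -0.5 0 -0.1 0 0; -0.5 0 -0.1 0 0;-0.5 0 -0.1 0 0;-0.5 0 -0.1 0 0;-0.5 0 -0.1 0 0;-0.5 0 -0.1 0 0'>/dev/null; python3 st.py; done
```

```text
[ 0.4788 -0.356   0.2148] tz [-0.1158  0.0381] q [-0.7066  0.0829  1.6979 -0.0464  1.4741  1.0668]
[ 0.4843 -0.3577  0.2598] tz [-0.113   0.0355] q [-0.7029  0.0682  1.6378 -0.046   1.5452  1.0666]
[ 0.4859 -0.3581  0.2793] tz [-0.1152  0.0374] q [-0.7018  0.0654  1.6085 -0.0458  1.5801  1.0665]
[ 0.479  -0.3925  0.2787] tz [-0.1153  0.0374] q [-0.749   0.0987  1.5741 -0.0512  1.579   1.0205]
[ 0.4859 -0.3579  0.2793] tz [-0.1152  0.0378] q [-0.7016  0.0653  1.6087 -0.0456  1.5803  1.0663]
```

```bash
python3 -m jog '-0.5 -1 0 0 0; -0.5 -1 0 0 0; -0.5 -1 0 0 0; -0.5 0 0 0 0; -0.5 0 0 0 0'>/dev/null; python3 st.py; python3 -m jog '-0.5 1 0 0 0; -0.5 1 0 0 0; -0.5 1 0 0 0; -0.5 0 0 0 0; -0.5 0 0 0 0'>/dev/null; python3 st.py;python3 -m jog '-0.5 0 0 -1 0; -0.5 0 0 -1 0; -0.5 0 0 -1 0; -0.5 0 0 0 0; -0.5 0 0 0 0'>/dev/null; python3 st.py; python3 -m jog '-0.5 0 0 1 0; -0.5 0 0 1 0; -0.5 0 0 1 0; -0.5 0 0 0 0; -0.5 0 0 0 0'>/dev/null; python3 st.py; 
```

```text
[ 0.3669 -0.3337  0.2937] tz [-0.1148  0.0372] q [-0.8121 -0.185   1.824  -0.0579  1.6088  0.9536]
[ 0.4912 -0.3572  0.2767] tz [-0.1162  0.038 ] q [-0.6953  0.0755  1.6023 -0.0453  1.5777  1.0696]
[ 0.5025 -0.3611  0.3978] tz [-0.1186  0.0398] q [-0.6888  0.0823  1.3973 -0.0456  1.7791  1.0688]
[ 0.4847 -0.3546  0.2715] tz [-0.123   0.0437] q [-0.6988  0.0684  1.6189 -0.0457  1.577   1.0691]
```

```bash
python3 -m jog '-0.5 0 -0.5 0 0; -0.5 0 -0.5 0 0; -0.5 0 -0.5 0 0; -0.5 0 -0.5 0 0; -0.5 0 -0.5 0 0; -0.5 0 -0.5 0 0; -0.5 0 0 0 0; -0.5 0 0 0 0'>/dev/null; python3 st.py; python3 -m jog '-0.5 0 1 0 0; -0.5 0 1 0 0; -0.5 0 1 0 0;  -0.5 0 0 0 0; -0.5 0 0 0 0'>/dev/null; python3 st.py;python3 -m jog '-0.5 0 -1 0 0; -0.5 0 0 0 0; -0.5 0 -1 0 0; -0.5 0 0 0 0;-0.5 0 -1 0 0; -0.5 0 0 0 0; -0.5 0 0 0 0'>/dev/null; python3 st.py; python3 -m jog '-0.5 0 1 0 -0.4; -0.5 0 1 0 -0.4; -0.5 0 1 0 -0.4; -0.5 0 0 0 0; -0.5 0 0 0 0'>/dev/null; python3 st.py; 
```

```text
[ 0.5119 -0.228   0.2794] tz [-0.1157  0.0387] q [-0.5034 -0.0262  1.7014 -0.0219  1.5868  1.26  ]
[ 0.4874 -0.3512  0.2766] tz [-0.1166  0.0394] q [-0.6923  0.0619  1.6169 -0.0441  1.578   1.0753]
[ 0.5112 -0.2317  0.2785] tz [-0.1166  0.0359] q [-0.508  -0.0243  1.701  -0.0253  1.5845  1.2575]
[ 0.4925 -0.3585  0.2757] tz [-0.1171  0.0348] q [-0.6942  0.0793  1.6001 -0.0482  1.575   0.9041]
```

```bash
python3 -c "
from h import *
go(.475,-.349,.126,-.19)"; python3 st.py
```

```text
t 23.68 [ 0.4925 -0.3585  0.2757] yaw -0.023 units [ 0.0014 -0.1068  3.7729] turn 1.1955247538692353 w 0.0714 tool z [-0.1171  0.0348 -0.9925] q6 0.90 F [-0.9768 -0.0139  0.0862]
[ 0.4925 -0.3585  0.2757] tz [-0.1171  0.0348] q [-0.6942  0.0793  1.6001 -0.0482  1.575   0.9041]
```

```bash
python3 -m jog '-0.5 0 -0.1 0 0.6; -0.5 0 0 0 0.6; -0.5 0 0 0.6 0; -0.5 0 0 0.7 0; -0.5 0 0 0.7 0; -0.5 0 0 0 0;-0.5 0 0 0 0';  python3 - <<'E'
from h import *
go(.473,-.3485,.126,-.19)
s=viewer.get_calibration("wrist"); im=viewer.snapshot("wrist"); cv2.imwrite("pics/w4.png",im[:,:,::-1])
print(proj(s,(.475,-.349,.158)))
E
```

```text
time: 24.55
ee_pos: [0.4848, -0.3477, 0.1976]
eef_rot: [-3.101, 0.303, 0.182]
wrist_force: [-0.5, -0.2, 0.3]
width: 0.0713
t 24.55 [ 0.4848 -0.3477  0.1976] yaw -0.194 units [-0.0735  0.0927  1.8092] turn -0.02837223572986837 w 0.0713 tool z [-0.1137  0.0317 -0.993 ] q6 1.09 F [-0.4638 -0.1596  0.3313]
[289.7942 241.6649]
```

View pics/w4.png

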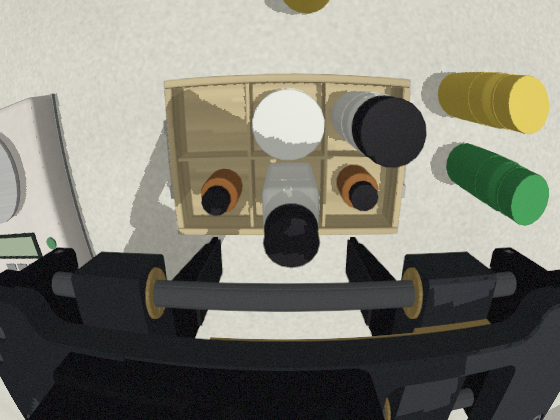

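The square cap top is at about (292,240), against a prediction of (290,242), and it lies between the fingers. I'll descend.

```bash
python3 -m jog '-0.5 -0.05 0.05 0.5 0; -0.5 0 0.04 0.6 0; -0.5 0 0 0.6 0; -0.5 0 0 0.3 0; -0.5 0 0 0 0;-0.5 0 0 0 0';  python3 -c "
from h import *
go(.473,-.3485,.126,-.19)"
```

```text
time: 25.35
ee_pos: [0.4738, -0.35, 0.1175]
eef_rot: [-3.105, 0.303, 0.174]
wrist_force: [-0.4, -1.1, 0.3]
width: 0.0713
t 25.35 [ 0.4738 -0.35    0.1175] yaw -0.195 units [-0.0515 -0.0339 -0.2067] turn -0.03232695193461256 w 0.0713 tool z [-0.1092  0.0277 -0.9936] q6 1.08 F [-0.4311 -1.1458  0.3239]
```

```bash
python3 -m jog '-0.5 0 0 -0.3 0; -0.5 0 0 0 0; 0.6 0 0 0 0; 0.6 0 0 0 0; 0.6 0 0 0 0; 0.6 0 0 0 0' 30;  python3 -c "
from h import *
go(.473,-.3485,.126,-.19)"; python3 -m jog '1 0 0 -0.3 0; 1 0 0 -0.6 0; 1 0 0 -0.7 0; 1 0 0 -0.7 0; 1 0 0 -0.4 0; 1 0 0 0 0;1 0 0 0 0';  python3 -c "
from h import *
go(.513,.338,.24,-.185)"
```

```text
time: 26.1
ee_pos: [0.4768, -0.3515, 0.1334]
eef_rot: [-3.108, 0.304, 0.168]
wrist_force: [-0.3, 1.1, -0.3]
width: 0.0399
t 26.10 [ 0.4768 -0.3515  0.1334] yaw -0.195 units [-0.0865 -0.0534  0.196 ] turn -0.03246932260063449 w 0.0399 tool z [-0.1052  0.0243 -0.9942] q6 1.08 F [-0.3147  1.0831 -0.3009]
time: 26.98
ee_pos: [0.4866, -0.3524, 0.24]
eef_rot: [-3.102, 0.303, 0.179]
wrist_force: [-0.2, -0.2, -3.6]
width: 0.0392
t 26.98 [ 0.4866 -0.3524  0.24  ] yaw -0.194 units [ -2.6632 -17.0589   0.4543] turn -0.06488467145576307 w 0.0392 tool z [-0.112   0.0306 -0.9932] q6 1.08 F [-0.2175 -0.2271 -3.5875]
```

```bash
python3 -m jog '1 -0.05 -0.3 0 0; 1 -0.1 -0.6 0 0; 1 -0.1 -0.6 0 0; 1 -0.1 -0.6 0 0; 1 -0.1 -0.6 0 0; 1 -0.1 -0.6 0 0; 1 -0.1 -0.6 0 0; 1 -0.1 -0.6 0 0; 1 0 -0.3 0 0; 1 0 0 0 0'; python3 -c "
from h import *
go(.513,.338,.24,-.185)"
```

```text
time: 28.22
ee_pos: [0.4925, -0.1391, 0.2435]
eef_rot: [-3.099, 0.292, 0.183]
wrist_force: [-0.3, 0.5, -2.7]
width: 0.0394
t 28.23 [ 0.4925 -0.1391  0.2435] yaw -0.187 units [ -1.6912 -11.8109   0.4363] turn -0.013698096616107401 w 0.0394 tool z [-0.1144  0.0342 -0.9929] q6 1.38 F [-0.3494  0.5156 -2.7167]
```

```bash
python3 -m jog '1 -0.05 -0.4 0 0; 1 -0.1 -0.7 0 0; 1 -0.1 -0.7 0 0; 1 -0.1 -0.7 0 0; 1 -0.1 -0.7 0 0; 1 -0.1 -0.7 0 0; 1 -0.1 -0.7 0 0; 1 -0.1 -0.7 0 0; 1 -0.1 -0.7 0 0; 1 0 0 0 0'; python3 -c "
from h import *
go(.513,.338,.24,-.185)"
```

```text
time: 29.48
ee_pos: [0.5054, 0.1114, 0.2503]
eef_rot: [-3.097, 0.304, 0.185]
wrist_force: [-0.2, -0.6, -3.4]
width: 0.0401
t 29.48 [0.5054 0.1114 0.2503] yaw -0.195 units [-0.8756 -5.5884  0.434 ] turn -0.07341915175918404 w 0.0401 tool z [-0.1152  0.0353 -0.9927] q6 1.85 F [-0.1595 -0.6143 -3.3756]
```

```bash
python3 -m jog '1 -0.1 -0.4 0 0; 1 -0.15 -0.7 0 0; 1 -0.15 -0.7 0 0; 1 -0.15 -0.7 0 0; 1 -0.15 -0.7 0 0; 1 -0.1 -0.7 0 0; 1 -0.1 -0.7 0 0; 1 0 -0.7 0 0; 1 0 -0.3 0 0; 1 0 0 0 0'; python3 -c "
from h import *
go(.513,.338,.14,-.185)"
```

```text
time: 30.72
ee_pos: [0.515, 0.3447, 0.2566]
eef_rot: [-3.096, 0.321, 0.188]
wrist_force: [-0.5, 0.1, -3.2]
width: 0.0396
t 30.73 [0.515  0.3447 0.2566] yaw -0.206 units [0.3415 0.204  2.8924] turn -0.14986495536590608 w 0.0396 tool z [-0.1176  0.0352 -0.9924] q6 2.23 F [-0.4562  0.132  -3.1802]
```

```bash
python3 -m jog '1 0.2 0.1 0.5 -0.1; 1 0.1 0.1 0.6 0; 1 0.05 0 0.6 0; 1 0 0 0.6 0; 1 0 0 0.4 0; 1 0 0 0 0;1 0 0 0 0';  python3 -c "
from h import *
go(.511,.338,.1294,-.185)"
```

```text
time: 31.6
ee_pos: [0.5141, 0.3292, 0.1379]
eef_rot: [-3.102, 0.307, 0.194]
wrist_force: [0.1, 0.1, -2.9]
width: 0.0391
t 31.60 [0.5141 0.3292 0.1379] yaw -0.197 units [-0.0916 -0.2003  0.2278] turn -0.08662817190000575 w 0.0391 tool z [-0.1213  0.0307 -0.9921] q6 2.19 F [ 0.1241  0.1399 -2.8542]
```

```bash
python3 -m jog '1 0 -0.2 0.1 0; 1 0 0 0.1 0; 1 0 0 0 0'; python3 -m jog '1 0 0 0.15 0; 1 0 0 0 0; 1 0 0 0 0';python3 -m jog '1 0 0 0.1 0; 1 0 0 0 0; 1 0 0 0 0'
```

```text
time: 31.98
ee_pos: [0.5163, 0.3387, 0.1321]
eef_rot: [-3.1, 0.306, 0.188]
wrist_force: [-0.1, 0.0, -3.4]
width: 0.0397
time: 32.35
ee_pos: [0.5171, 0.3405, 0.1301]
eef_rot: [-3.096, 0.305, 0.181]
wrist_force: [-0.6, 0.3, -4.0]
width: 0.0396
time: 32.72
ee_pos: [0.5176, 0.3413, 0.1296]
eef_rot: [-3.095, 0.305, 0.178]
wrist_force: [-0.6, 0.4, -1.6]
width: 0.0396
```

```bash
python3 -m jog '1 0 0 0.08 0; 1 0 0 0 0; 0.2 0 0 0 0; 0 0 0 0 0; -0.2 0 0 0 0; -0.4 0 0 0 0; -0.4 0 0 0 0; -0.4 0 0 0 0'; python3 -m jog '-0.4 0 0 -0.3 0; -0.4 0 0 -0.6 0; -0.4 0 0 -0.8 0; -0.5 0 0 -0.8 0; -0.6 0 0 -0.5 0; -0.6 0 0 0 0'; python3 - <<'E'
from h import *
go(.535,-.4305,.26,-.19)
im=viewer.snapshot("side"); cv2.imwrite("pics/s2.png",cv2.resize(im[90:320,130:360],None,fx=2.5,fy=2.5)[:,:,::-1])
E
```

```text
time: 33.72
ee_pos: [0.5178, 0.3418, 0.1285]
eef_rot: [-3.094, 0.305, 0.177]
wrist_force: [-0.5, 0.1, 0.6]
width: 0.0663
time: 34.48
ee_pos: [0.5321, 0.337, 0.2549]
eef_rot: [-3.093, 0.305, 0.174]
wrist_force: [-0.9, -0.3, 0.3]
width: 0.0757
t 34.48 [0.5321 0.337  0.2549] yaw -0.195 units [ 3.7588 18.7951 -0.8956] turn -0.03914421905586306 w 0.0757 tool z [-0.1082  0.0397 -0.9933] q6 2.20 F [-0.8525 -0.3449  0.3257]
```

View pics/s2.png

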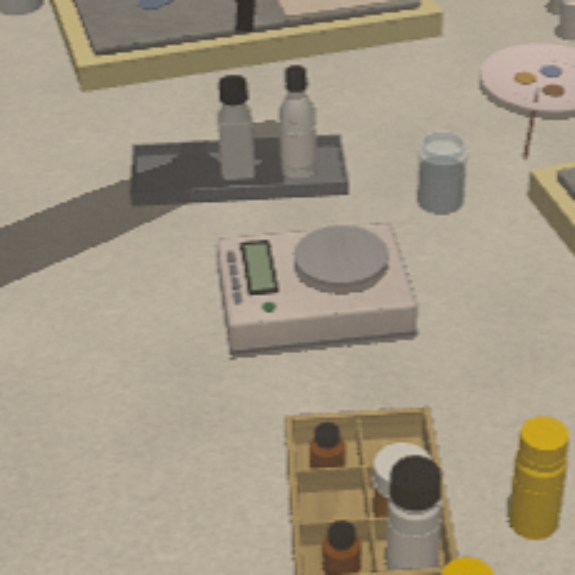

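The side crop shows slim and square both upright in the tray, at (297,130) and (236,130).

```bash
R='-0.6 0.14 0.75 0 0'; python3 -m jog '-0.6 0.1 0.4 0 0; -0.6 0.14 0.75 0 0; -0.6 0.14 0.75 0 0; -0.6 0.14 0.75 0 0; -0.6 0.14 0.75 0 0; -0.6 0.14 0.75 0 0; -0.6 0.14 0.75 0 0; -0.6 0.14 0.75 0 0; -0.6 0.1 0.4 0 0; -0.6 0 0 0 0'; python3 -m jog '-0.6 0.1 0.4 0 0; -0.6 0.15 0.75 0 0; -0.6 0.15 0.75 0 0; -0.6 0.15 0.75 0 0; -0.6 0.15 0.75 0 0; -0.6 0.15 0.75 0 0; -0.6 0.15 0.75 0 0; -0.6 0.15 0.75 0 0; -0.6 0.1 0.4 0 0; -0.6 0 0 0 0'; python3 -c "
from h import *
go(.535,-.4305,.24,-.19)"
```

```text
time: 35.78
ee_pos: [0.5201, 0.0744, 0.2267]
eef_rot: [-3.102, 0.31, 0.22]
wrist_force: [-0.5, 1.0, -0.1]
width: 0.0758
time: 37.02
ee_pos: [0.5225, -0.1792, 0.2176]
eef_rot: [-3.103, 0.294, 0.222]
wrist_force: [0.4, -0.9, 0.3]
width: 0.0761
t 37.02 [ 0.5225 -0.1792  0.2176] yaw -0.189 units [ 1.3902  6.1104 -0.7844] turn 0.010032318225785533 w 0.0761 tool z [-0.1394  0.0299 -0.9898] q6 1.35 F [ 0.4005 -0.8925  0.3318]
```

```bash
python3 -m jog '-0.6 0.12 0.5 -0.1 0; -0.6 0.15 0.65 -0.1 0; -0.6 0.15 0.65 -0.1 0; -0.6 0.15 0.65 -0.1 0; -0.6 0.15 0.65 0 0; -0.6 0.15 0.65 0 0; -0.6 0.15 0.65 0 0; -0.6 0.15 0.65 0 0; -0.6 0.1 0.4 0 0; -0.6 0 0 0 0'; python3 - <<'E'
from h import *
go(.533,-.4305,.111,-.19)
s=viewer.get_calibration("wrist"); im=viewer.snapshot("wrist"); cv2.imwrite("pics/w5.png",im[:,:,::-1])
print(proj(s,(.535,-.4305,.143)))
E
```

```text
time: 38.28
ee_pos: [0.5352, -0.4149, 0.2254]
eef_rot: [-3.104, 0.286, 0.222]
wrist_force: [-0.0, 0.8, 0.3]
width: 0.0762
t 38.27 [ 0.5352 -0.4149  0.2254] yaw -0.183 units [0.4229 0.4041 2.8263] turn 0.048169591402484266 w 0.0762 tool z [-0.1394  0.0299 -0.9898] q6 1.05 F [-0.0125  0.8012  0.2572]
[304.3666 201.2847]
```

View pics/w5.png

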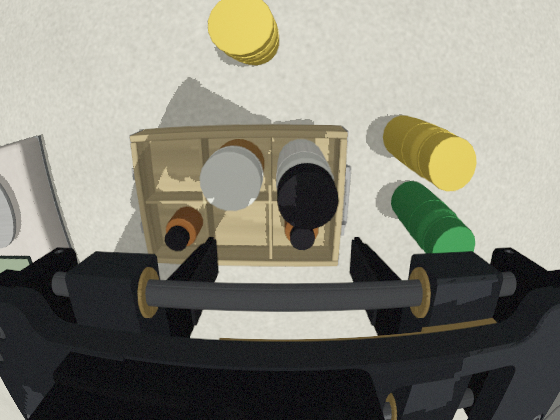

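The wide cap top is at about (307,201), against a prediction of (304,201), and clear of the green and yellow ones. I'll descend.

```bash
python3 -m jog '-0.6 0.2 0.25 0.3 0; -0.6 0.2 0.2 0.6 0; -0.6 0 0 0.6 0; -0.6 0 0 0.6 0; -0.6 0 0 0.2 0; -0.6 0 0 0 0;-0.6 0 0 0 0'; python3 -c "
from h import *
go(.533,-.431,.114,-.19)"
```

```text
time: 39.2
ee_pos: [0.5351, -0.4301, 0.122]
eef_rot: [-3.1, 0.278, 0.228]
wrist_force: [-0.7, -0.2, 0.3]
width: 0.0761
t 39.20 [ 0.5351 -0.4301  0.122 ] yaw -0.178 units [-0.0178  0.0321  0.2042] turn 0.08328590556375767 w 0.0761 tool z [-0.1432  0.0336 -0.9891] q6 1.04 F [-0.687  -0.1716  0.3008]
```

```bash
python3 -m jog '-0.6 -0.05 0.05 0.25 0; -0.6 0 0 0 0; 0.6 0 0 0 0; 0.6 0 0 0 0; 0.6 0 0 0 0; 0.6 0 0 0 0' 30; python3 -c "
from h import *
go(.533,-.431,.114,-.19)"; python3 -m jog '1 0 0 -0.3 0; 1 0 0 -0.6 0; 1 0 0 -0.7 0; 1 0 0 -0.7 0; 1 0 0 -0.4 0; 1 0 0 0 0;1 0 0 0 0';  python3 -c "
from h import *
go(.424,.353,.23,-.185)"
```

```text
time: 39.95
ee_pos: [0.5324, -0.4327, 0.1147]
eef_rot: [-3.104, 0.278, 0.222]
wrist_force: [0.2, 1.0, -0.7]
width: 0.0495
t 39.95 [ 0.5324 -0.4327  0.1147] yaw -0.179 units [ 0.0085 -0.0449  0.0175] turn 0.08150768904267482 w 0.0495 tool z [-0.1395  0.03   -0.9898] q6 1.04 F [ 0.1748  0.9676 -0.7122]
time: 40.83
ee_pos: [0.5472, -0.4346, 0.2229]
eef_rot: [-3.099, 0.277, 0.228]
wrist_force: [-0.4, 0.5, -3.3]
width: 0.0497
t 40.83 [ 0.5472 -0.4346  0.2229] yaw -0.178 units [ -6.4711 -18.8269   0.9453] turn 0.050871635654133364 w 0.0497 tool z [-0.1432  0.0345 -0.9891] q6 1.04 F [-0.3793  0.4928 -3.3023]
```

```bash
python3 -m jog '1 -0.1 -0.3 0 0; 1 -0.22 -0.65 0 0; 1 -0.22 -0.65 0 0; 1 -0.22 -0.65 0 0; 1 -0.22 -0.65 0 0; 1 -0.22 -0.65 0 0; 1 -0.22 -0.65 0 0; 1 -0.22 -0.65 0 0; 1 -0.1 -0.3 0 0; 1 0 0 0 0'; python3 -m jog '1 -0.1 -0.3 0 0; 1 -0.22 -0.65 0 0; 1 -0.22 -0.65 0 0; 1 -0.22 -0.65 0 0; 1 -0.22 -0.65 0 0; 1 -0.22 -0.65 0 0; 1 -0.22 -0.65 0 0; 1 -0.22 -0.65 0 0; 1 -0.1 -0.3 0 0; 1 0 0 0 0'; python3 -c "
from h import *
go(.424,.353,.23,-.185)"
```

```text
time: 42.08
ee_pos: [0.5081, -0.2043, 0.2245]
eef_rot: [-3.086, 0.273, 0.254]
wrist_force: [-0.2, 0.7, -3.1]
width: 0.0495
time: 43.32
ee_pos: [0.4769, 0.0146, 0.2395]
eef_rot: [-3.085, 0.286, 0.256]
wrist_force: [0.3, 0.0, -2.9]
width: 0.0495
t 43.33 [0.4769 0.0146 0.2395] yaw -0.184 units [-2.766  -8.0616  0.8527] turn 0.010475296627701724 w 0.0495 tool z [-0.1602  0.0481 -0.9859] q6 1.65 F [ 0.3329  0.0311 -2.8844]
```

```bash
python3 -m jog '1 -0.1 -0.3 0 0; 1 -0.22 -0.65 0 0; 1 -0.22 -0.65 0 0; 1 -0.22 -0.65 0 0; 1 -0.22 -0.65 0 0; 1 -0.22 -0.65 0 0; 1 -0.22 -0.65 0 0; 1 -0.22 -0.65 0 0; 1 -0.1 -0.3 0 0; 1 0 0 0 0'; python3 -m jog '1 -0.15 -0.5 0 0; 1 -0.2 -0.4 0 0; 1 0 0 0 0'; python3 -c "
from h import *
go(.422,.352,.112,-.185)"
```

```text
time: 44.58
ee_pos: [0.4491, 0.2336, 0.2542]
eef_rot: [-3.084, 0.303, 0.258]
wrist_force: [-0.2, -0.5, -2.7]
width: 0.0496
time: 44.95
ee_pos: [0.4431, 0.2702, 0.2567]
eef_rot: [-3.086, 0.308, 0.258]
wrist_force: [0.1, 0.2, -2.5]
width: 0.0494
t 44.95 [0.4431 0.2702 0.2567] yaw -0.198 units [-0.3008 -1.8518  3.7443] turn -0.09245449010606607 w 0.0494 tool z [-0.1615  0.0458 -0.9858] q6 2.15 F [ 0.0764  0.18   -2.4754]
```

```bash
python3 -m jog '1 -0.1 -0.5 0.2 0; 1 -0.1 -0.6 0.4 0; 1 -0.1 -0.6 0.5 0; 1 0 -0.2 0.6 0; 1 0 0 0.6 0; 1 0 0 0.5 0; 1 0 0 0.2 0; 1 0 0 0 0;1 0 0 0 0'; python3 -c "
from h import *
go(.422,.352,.112,-.185)"
```

```text
time: 46.08
ee_pos: [0.4276, 0.3566, 0.1362]
eef_rot: [-3.086, 0.312, 0.256]
wrist_force: [-0.1, -1.2, -1.8]
width: 0.0493
t 46.08 [0.4276 0.3566 0.1362] yaw -0.201 units [-0.0123  0.1489  0.6137] turn -0.11162342514959948 w 0.0493 tool z [-0.1602  0.0458 -0.986 ] q6 2.27 F [-0.0857 -1.1559 -1.799 ]
```

```bash
python3 -m jog '1 0 0.1 0.4 0; 1 0 0 0.15 0; 1 0 0 0 0; 1 0 0 0 0'; python3 -m jog '1 0 0 0.12 0; 1 0 0 0 0; 1 0 0 0 0';python3 -m jog '1 0 0 0.12 0; 1 0 0 0 0; 1 0 0 0 0'
```

```text
time: 46.58
ee_pos: [0.4241, 0.3537, 0.1146]
eef_rot: [-3.084, 0.313, 0.252]
wrist_force: [-0.2, 0.1, -2.7]
width: 0.0497
time: 46.95
ee_pos: [0.424, 0.3546, 0.1111]
eef_rot: [-3.083, 0.313, 0.25]
wrist_force: [0.3, -0.4, -2.1]
width: 0.0499
time: 47.32
ee_pos: [0.4247, 0.3556, 0.1117]
eef_rot: [-3.082, 0.311, 0.247]
wrist_force: [0.9, -0.6, -2.6]
width: 0.0497
```

```bash
python3 -m jog '1 0 0 0.08 0; 1 0 0 0 0; 0 0 0 0 0; -0.2 0 0 0 0; -0.4 0 0 0 0; -0.6 0 0 0 0; -0.6 0 0 0 0; -0.6 0 0 0 0'; python3 -m jog '-0.6 0 0 -0.3 0; -0.6 0 0 -0.6 0; -0.7 0 0 -0.8 0; -0.7 0 0 -0.8 0; -0.7 0 0 -0.5 0; -0.7 0 0 0 0'; python3 - <<'E'
from h import *
go(.544,-.361,.22,-.195)
im=viewer.snapshot("side"); cv2.imwrite("pics/s3.png",cv2.resize(im[90:320,130:360],None,fx=2.5,fy=2.5)[:,:,::-1])
E
```

```text
time: 48.32
ee_pos: [0.4242, 0.3561, 0.1097]
eef_rot: [-3.082, 0.311, 0.248]
wrist_force: [0.3, 0.8, 0.1]
width: 0.076
time: 49.08
ee_pos: [0.444, 0.3499, 0.2351]
eef_rot: [-3.081, 0.311, 0.245]
wrist_force: [0.0, 0.2, -0.3]
width: 0.0808
t 49.08 [0.444  0.3499 0.2351] yaw -0.200 units [ 5.9592 16.9091 -0.9192] turn -0.033892118443418606 w 0.0808 tool z [-0.1528  0.0512 -0.9869] q6 2.27 F [ 0.016   0.1665 -0.3438]
```

View pics/s3.png

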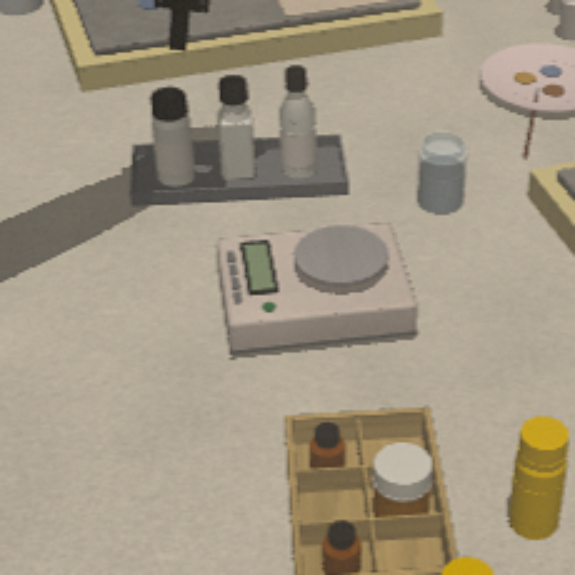

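The side crop shows wide, square and slim all upright in the tray, with the jar and both vials still in the crate. Next is the jar.

```bash
python3 -m jog '-0.7 0.1 0.3 0 0; -0.7 0.2 0.6 0 0; -0.7 0.2 0.6 0 0; -0.7 0.2 0.6 0 0; -0.7 0.2 0.6 0 0; -0.7 0.2 0.6 0 0; -0.7 0.2 0.6 0 0; -0.7 0.2 0.6 0 0; -0.7 0.1 0.3 0 0; -0.7 0 0 0 0'; python3 -m jog '-0.7 0.1 0.3 0 0; -0.7 0.2 0.6 0 0; -0.7 0.2 0.6 0 0; -0.7 0.2 0.6 0 0; -0.7 0.2 0.6 0 0; -0.7 0.2 0.6 0 0; -0.7 0.2 0.6 0 0; -0.7 0.2 0.6 0 0; -0.7 0.1 0.3 0 0; -0.7 0 0 0 0';python3 -m jog '-0.7 0.1 0.3 0 0; -0.7 0.2 0.6 0 0; -0.7 0.2 0.6 0 0; -0.7 0.2 0.6 0 0; -0.7 0.2 0.6 0 0; -0.7 0.2 0.6 0 0; -0.7 0.2 0.6 0 0; -0.7 0.2 0.6 0 0; -0.7 0.1 0.3 0 0; -0.7 0 0 0 0'; python3 -c "
from h import *
go(.542,-.361,.2,-.195)"
```

```text
time: 50.38
ee_pos: [0.4578, 0.1357, 0.2033]
eef_rot: [-3.09, 0.315, 0.289]
wrist_force: [1.2, 1.6, 0.6]
width: 0.0811
time: 51.62
ee_pos: [0.4821, -0.0698, 0.1898]
eef_rot: [-3.092, 0.3, 0.29]
wrist_force: [1.0, 0.9, 0.3]
width: 0.0806
time: 52.88
ee_pos: [0.5097, -0.2773, 0.1768]
eef_rot: [-3.093, 0.289, 0.288]
wrist_force: [-0.1, 0.7, -0.4]
width: 0.0808
t 52.88 [ 0.5097 -0.2773  0.1768] yaw -0.186 units [ 1.0526  1.9033 -0.7987] turn 0.06558027209279782 w 0.0808 tool z [-0.1813  0.0387 -0.9827] q6 1.21 F [-0.0681  0.65   -0.4383]
```

```bash
python3 -m jog '-0.7 0.2 0.3 -0.1 0; -0.7 0.3 0.55 -0.1 0; -0.7 0.3 0.55 -0.1 0; -0.7 0.2 0.4 0 0; -0.7 0.05 0.15 0 0; -0.7 0 0 0 0; -0.8 0 0 0 0'; python3 - <<'E'
from h import *
go(.541,-.361,.051,-.195)
s=viewer.get_calibration("wrist"); im=viewer.snapshot("wrist"); cv2.imwrite("pics/w6.png",im[:,:,::-1])
print(proj(s,(.544,-.361,.084)))
g=blob(im,proj(s,(.544,-.361,.084)),0,150,60); print(g[:2], world(s,*g[0],.084,True))
E
```

```text
time: 53.75
ee_pos: [0.5403, -0.3634, 0.181]
eef_rot: [-3.093, 0.282, 0.288]
wrist_force: [0.3, -0.2, -0.5]
width: 0.0842
t 53.75 [ 0.5403 -0.3634  0.181 ] yaw -0.181 units [ 0.6074 -0.043   3.1943] turn 0.09674086189984984 w 0.0842 tool z [-0.181   0.0389 -0.9827] q6 1.13 F [ 0.2598 -0.2369 -0.4736]
[281.5526 189.5718]
(array([281.7224, 205.9211]), array([ 229,  153,  113,   97, 6884], dtype=int32)) [ 0.5294 -0.3584  0.084 ]
```

View pics/w6.png

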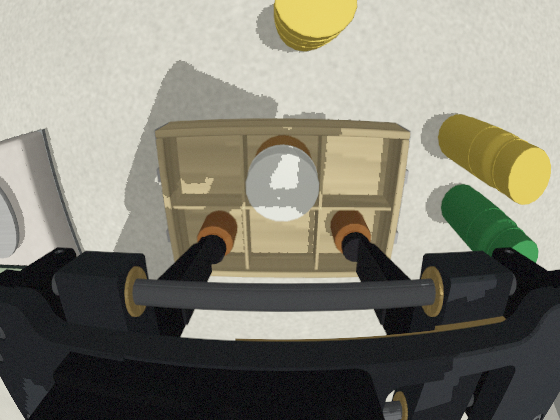

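The lid centre is at about (282,184), against a prediction of (281.5,189.6), so the jar is about 3 mm further out. I'll aim at x 0.543.

```bash
python3 -m jog '-0.8 0.4 -0.03 0.1 -0.05; -0.8 0.3 0 0.4 -0.05; -0.8 0 0 0.6 0; -0.8 0 0 0.6 0; -0.8 0 0 0.4 0; -0.8 0 0 0 0;-0.8 0 0 0 0'; python3 -c "
from h import *
go(.543,-.362,.051,-.195)"
```

```text
time: 54.68
ee_pos: [0.5554, -0.3616, 0.0857]
eef_rot: [-3.092, 0.253, 0.29]
wrist_force: [0.6, 0.1, -0.4]
width: 0.0854
t 54.67 [ 0.5554 -0.3616  0.0857] yaw -0.162 units [-0.1363  0.0693  0.9072] turn 0.23482883885368358 w 0.0854 tool z [-0.1828  0.0403 -0.9823] q6 1.13 F [ 0.6279  0.1248 -0.4031]
```

```bash
python3 -m jog '-0.8 -0.14 0.07 0 0.23; -0.8 0 0 0.45 0; -0.8 0 0 0.35 0; -0.8 0 0 0 0;-0.8 0 0 0 0'; python3 -c "
from h import *
go(.543,-.362,.051,-.195)"
```

```text
time: 55.3
ee_pos: [0.5437, -0.3631, 0.0551]
eef_rot: [-3.093, 0.307, 0.287]
wrist_force: [0.3, -0.4, 0.3]
width: 0.0855
t 55.30 [ 0.5437 -0.3631  0.0551] yaw -0.198 units [-0.0037 -0.024   0.1051] turn -0.02016343531811179 w 0.0855 tool z [-0.1801  0.0384 -0.9829] q6 1.16 F [ 0.349  -0.353   0.3207]
```

```bash
python3 -m jog '-0.8 0 0 0.1 0; -0.8 0 0 0 0; 0.3 0 0 0 0; 0.3 0 0 0 0; 0.3 0 0 0 0; 0.3 0 0 0 0' 30; python3 st.py; python3 -m jog '1 0 0 -0.3 0; 1 0 0 -0.6 0; 1 0 0 -0.7 0; 1 0 0 -0.7 0; 1 0 0 -0.5 0; 1 0 0 0 0;1 0 0 0 0';  python3 -c "
from h import *
go(.5785,.0155,.2,-.195)"
```

```text
time: 56.05
ee_pos: [0.5439, -0.3631, 0.052]
eef_rot: [-3.094, 0.307, 0.284]
wrist_force: [-0.2, 0.6, -0.9]
width: 0.0618
[ 0.5439 -0.3631  0.052 ] tz [-0.1785  0.0376] q [-0.6368  0.3795  1.6399 -0.0791  1.2901  1.1601]
time: 56.92
ee_pos: [0.5637, -0.3668, 0.165]
eef_rot: [-3.091, 0.307, 0.288]
wrist_force: [-0.4, 0.5, -1.4]
width: 0.0617
t 56.92 [ 0.5637 -0.3668  0.165 ] yaw -0.197 units [-1.6473 -9.4466 -0.5489] turn -0.016950891367923156 w 0.0617 tool z [-0.181   0.0396 -0.9827] q6 1.16 F [-0.4295  0.5064 -1.4006]
```

```bash
python3 -m jog '1 -0.05 -0.3 0 0; 1 -0.1 -0.6 0 0; 1 -0.1 -0.6 0 0; 1 -0.1 -0.6 0 0; 1 -0.1 -0.6 0 0; 1 -0.1 -0.6 0 0; 1 -0.1 -0.6 0 0; 1 -0.1 -0.6 0 0; 1 0 -0.3 0 0; 1 0 0 0 0'; python3 -m jog '1 -0.05 -0.3 0 0; 1 -0.1 -0.6 0 0; 1 -0.1 -0.6 0 0; 1 -0.1 -0.6 0 0; 1 -0.1 -0.6 0 0; 1 -0.1 -0.6 0 0; 1 -0.1 -0.5 0 0; 1 0 -0.3 0 0; 1 0 0 0 0; 1 0 0 0 0'; python3 - <<'E'
from h import *
go(.577,.0165,.15,-.195)
s=viewer.get_calibration("wrist"); im=viewer.snapshot("wrist"); cv2.imwrite("pics/w7.png",im[:,:,::-1])
print(proj(s,(.5785,.0155,.08)))
E
```

```text
time: 58.18
ee_pos: [0.5714, -0.1555, 0.1692]
eef_rot: [-3.088, 0.301, 0.294]
wrist_force: [-0.9, -0.8, -2.6]
width: 0.0617
time: 59.42
ee_pos: [0.5782, 0.0202, 0.1754]
eef_rot: [-3.087, 0.305, 0.295]
wrist_force: [0.6, -0.2, -1.4]
width: 0.0616
t 59.42 [0.5782 0.0202 0.1754] yaw -0.196 units [0.1104 0.1015 0.6237] turn -0.008352423167625743 w 0.0616 tool z [-0.1853  0.0438 -0.9817] q6 1.69 F [ 0.5588 -0.2033 -1.4167]
[290.8645 191.9424]
```

View pics/w7.png

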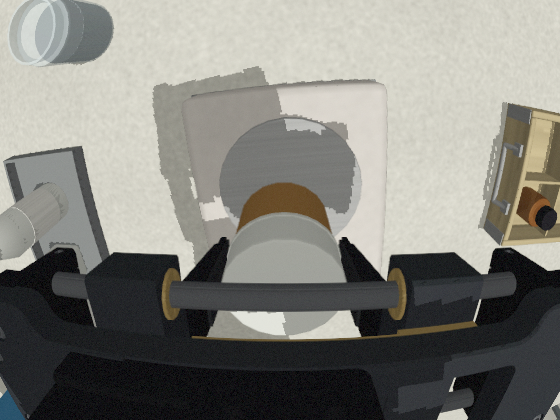

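The pan spans columns 219–361, so its centre is at about (290,190), within 2 mm of the prediction. The jar is upright in the grip.

```bash
python3 -m jog '1 0.15 0.1 0.3 0; 1 0.1 0 0.35 0; 1 0 0 0.3 0; 1 0 0 0 0; 1 0 0 0 0'; python3 -c "
from h import *
go(.5775,.0165,.124,-.195)"
```

```text
time: 60.1
ee_pos: [0.5792, 0.0139, 0.1316]
eef_rot: [-3.086, 0.31, 0.3]
wrist_force: [0.3, 0.8, -1.5]
width: 0.062
t 60.10 [0.5792 0.0139 0.1316] yaw -0.199 units [-0.0157 -0.054   0.1969] turn -0.031034682752965576 w 0.0620 tool z [-0.1881  0.0444 -0.9811] q6 1.68 F [ 0.3478  0.8161 -1.4685]
```

```bash
python3 -m jog '1 0 -0.06 0.15 0; 1 0 0 0 0; 1 0 0 0 0'; python3 -m jog '1 0 0 0.12 0; 1 0 0 0 0; 1 0 0 0 0'; python3 -m jog '1 0 0 0.1 0; 1 0 0 0 0; 1 0 0 0 0'
```

```text
time: 60.48
ee_pos: [0.5791, 0.0169, 0.1264]
eef_rot: [-3.086, 0.309, 0.297]
wrist_force: [-0.8, 1.0, -2.3]
width: 0.0616
time: 60.85
ee_pos: [0.5795, 0.0172, 0.1245]
eef_rot: [-3.087, 0.309, 0.292]
wrist_force: [-0.5, -0.4, -2.8]
width: 0.0617
time: 61.22
ee_pos: [0.5798, 0.0173, 0.1241]
eef_rot: [-3.087, 0.309, 0.289]
wrist_force: [0.0, 0.3, -0.1]
width: 0.0613
```

```bash
python3 -m jog '1 0 0 0.05 0; 0 0 0 0 0; -0.3 0 0 0 0; -0.4 0 0 0 0; -0.6 0 0 0 0; -0.8 0 0 0 0; -0.8 0 0 0 0; -0.8 0 0 0 0'; python3 -m jog '-0.8 0 0 -0.3 0; -0.8 0 0 -0.6 0; -0.8 0 0 -0.8 0; -0.8 0 0 -0.8 0; -0.7 0 0 -0.5 0; -0.7 0 0 0 0;-0.7 0 0 0 0'; python3 - <<'E'
from h import *
# next: wide bottle in tray
go(.4242,.3561,.2,-.195)
s=viewer.get_calibration("wrist"); im=viewer.snapshot("wrist"); cv2.imwrite("pics/w8.png",im[:,:,::-1])
print(proj(s,(.5785,.0155,.08)),proj(s,(.5785,.0155,.156)))
E
```

```text
time: 62.22
ee_pos: [0.5793, 0.0173, 0.1226]
eef_rot: [-3.087, 0.309, 0.291]
wrist_force: [-0.4, 0.4, 0.2]
width: 0.0856
time: 63.1
ee_pos: [0.6021, 0.0118, 0.2465]
eef_rot: [-3.087, 0.309, 0.289]
wrist_force: [-1.0, 0.1, -0.5]
width: 0.0809
t 63.10 [0.6021 0.0118 0.2465] yaw -0.199 units [-5.7367 -7.5423  2.3253] turn -0.02738552618666638 w 0.0809 tool z [-0.1815  0.0437 -0.9824] q6 1.69 F [-0.97    0.1332 -0.5089]
[286.5099 188.8205] [286.5656 222.1122]
```

View pics/w8.png

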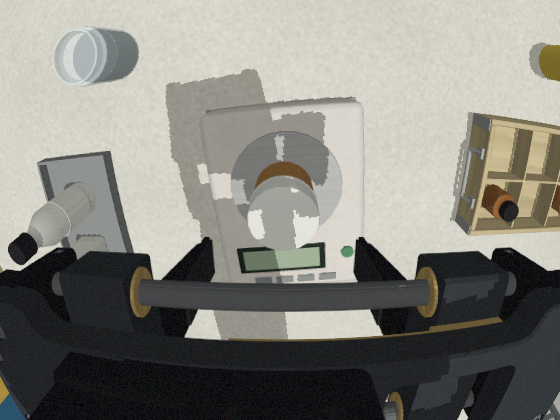

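The jar stands on the pan: lid at about (283,216), pan centre at about (286.5,188), which puts the offset at roughly 5 mm or less once lid height is allowed for. Now the bottles go back, wide first.

```bash
python3 -m jog '-0.7 -0.2 -0.3 0 0; -0.7 -0.45 -0.6 0.1 0; -0.7 -0.45 -0.6 0.1 0; -0.7 -0.45 -0.6 0.1 0; -0.7 -0.45 -0.6 0.1 0; -0.7 -0.45 -0.6 0.1 0; -0.7 -0.45 -0.6 0.1 0; -0.7 -0.45 -0.6 0.1 0; -0.7 -0.2 -0.3 0 0; -0.7 0 0 0 0'; python3 -m jog '-0.7 -0.2 -0.3 0 0; -0.7 -0.45 -0.6 0.1 0; -0.7 -0.45 -0.6 0.1 0; -0.7 -0.45 -0.6 0.1 0; -0.7 -0.45 -0.6 0.1 0; -0.7 -0.2 -0.3 0 0; -0.7 0 0 0 0;-0.7 0 0 0 0'; python3 -c "
from h import *
go(.4242,.3561,.2,-.195)"
```

```text
time: 64.4
ee_pos: [0.4855, 0.2405, 0.2376]
eef_rot: [-3.087, 0.305, 0.32]
wrist_force: [1.2, -1.4, 0.6]
width: 0.0812
time: 65.4
ee_pos: [0.4223, 0.378, 0.2406]
eef_rot: [-3.086, 0.318, 0.319]
wrist_force: [-0.2, -0.3, 0.1]
width: 0.0808
t 65.40 [0.4223 0.378  0.2406] yaw -0.205 units [0.3615 0.5293 0.9606] turn -0.0716899557489017 w 0.0808 tool z [-0.1999  0.0437 -0.9788] q6 2.32 F [-0.1868 -0.3188  0.0992]
```

```bash
python3 -m jog '-0.7 0.4 0.4 0.2 -0.05; -0.7 0.3 0.15 0.5 0; -0.7 0.1 0 0.6 0; -0.7 0 0 0.5 0; -0.7 0 0 0 0; -0.7 0 0 0 0'; python3 -c "
from h import *
go(.4235,.3561,.111,-.195)"
```

```text
time: 66.15
ee_pos: [0.4362, 0.3498, 0.1589]
eef_rot: [-3.085, 0.315, 0.319]
wrist_force: [0.0, 0.5, -0.5]
width: 0.0811
t 66.15 [0.4362 0.3498 0.1589] yaw -0.203 units [-0.0888 -0.0861  1.2427] turn -0.060517930749314726 w 0.0811 tool z [-0.2003  0.0442 -0.9787] q6 2.25 F [ 0.0246  0.4889 -0.476 ]
```

```bash
python3 -m jog '-0.7 -0.1 -0.08 0.4 0; -0.7 0 0 0.5 0; -0.7 0 0 0.3 0; -0.7 0 0 0 0; -0.7 0 0 0 0'; python3 -c "
from h import *
go(.4235,.3561,.111,-.195)"
```

```text
time: 66.78
ee_pos: [0.4227, 0.3571, 0.1106]
eef_rot: [-3.085, 0.314, 0.317]
wrist_force: [0.4, -0.4, 1.0]
width: 0.0808
t 66.78 [0.4227 0.3571 0.1106] yaw -0.202 units [ 0.0231  0.0208 -0.0153] turn -0.05119827748394481 w 0.0808 tool z [-0.1988  0.045  -0.979 ] q6 2.26 F [ 0.4396 -0.3623  0.9616]
```

```bash
python3 -m jog '0.6 0 0 0 0; 0.6 0 0 0 0; 0.6 0 0 0 0; 0.6 0 0 0 0; 1 0 0 -0.3 0; 1 0 0 -0.6 0; 1 0 0 -0.7 0; 1 0 0 -0.7 0; 1 0 0 -0.6 0; 1 0 0 0 0' 30; python3 -c "
from h import *
go(.5313,-.4325,.235,-.19)"
```

```text
time: 68.03
ee_pos: [0.4471, 0.3511, 0.2297]
eef_rot: [-3.085, 0.315, 0.314]
wrist_force: [0.6, -0.4, -2.0]
width: 0.0496
t 68.03 [0.4471 0.3511 0.2297] yaw -0.203 units [ 5.8556 18.7582 -1.4203] turn -0.09160355206518295 w 0.0496 tool z [-0.1972  0.0447 -0.9793] q6 2.26 F [ 0.5889 -0.4412 -2.0419]
```

```bash
python3 -m jog '1 0 0.3 0 0; 1 0.05 0.6 -0.05 0; 1 0.1 0.6 -0.05 0; 1 0.15 0.6 -0.05 0; 1 0.2 0.6 -0.05 0; 1 0.2 0.6 -0.05 0; 1 0.2 0.6 -0.05 0; 1 0.2 0.6 -0.05 0; 1 0.1 0.3 0 0; 1 0 0 0 0'; python3 -m jog '1 0.1 0.3 -0.05 0; 1 0.2 0.6 -0.08 0; 1 0.2 0.6 -0.08 0; 1 0.2 0.6 -0.08 0; 1 0.2 0.6 -0.08 0; 1 0.2 0.6 -0.08 0; 1 0.2 0.6 -0.08 0; 1 0.2 0.6 -0.08 0; 1 0.1 0.3 0 0; 1 0 0 0 0'; python3 -c "
from h import *
go(.5313,-.4325,.235,-.19)"
```

```text
time: 69.28
ee_pos: [0.447, 0.1346, 0.2223]
eef_rot: [-3.092, 0.323, 0.343]
wrist_force: [0.2, 0.0, -2.2]
width: 0.0497
time: 70.53
ee_pos: [0.4751, -0.0721, 0.2339]
eef_rot: [-3.093, 0.309, 0.344]
wrist_force: [-0.4, 0.2, -3.0]
width: 0.0493
t 70.53 [ 0.4751 -0.0721  0.2339] yaw -0.200 units [ 3.0817  8.5569 -0.6566] turn -0.0703452081337555 w 0.0493 tool z [-0.2163  0.0361 -0.9757] q6 1.52 F [-0.3849  0.1636 -2.9569]
```

```bash
python3 -m jog '1 0.15 0.3 -0.05 0; 1 0.22 0.6 -0.08 0; 1 0.22 0.6 -0.08 0; 1 0.22 0.6 -0.08 0; 1 0.22 0.6 -0.08 0; 1 0.22 0.6 -0.08 0; 1 0.22 0.6 -0.08 0; 1 0.22 0.6 -0.08 0; 1 0.1 0.3 0 0; 1 0 0 0 0'; python3 -m jog '1 0.15 0.3 -0.05 0; 1 0.3 0.6 -0.08 0; 1 0.3 0.6 -0.08 0; 1 0.25 0.6 0 0; 1 0.1 0.5 0 0; 1 0.1 0.3 0 0; 1 0 0 0 0;1 0 0 0 0'; python3 -c "
from h import *
go(.5313,-.4325,.13,-.19)"
```

```text
time: 71.78
ee_pos: [0.5148, -0.282, 0.2428]
eef_rot: [-3.093, 0.297, 0.345]
wrist_force: [-0.6, -0.4, -2.6]
width: 0.0495
time: 72.78
ee_pos: [0.5426, -0.4075, 0.241]
eef_rot: [-3.092, 0.288, 0.345]
wrist_force: [-0.1, 0.5, -2.0]
width: 0.0496
t 72.78 [ 0.5426 -0.4075  0.241 ] yaw -0.186 units [0.4532 0.6575 2.7461] turn 0.026013747602245934 w 0.0496 tool z [-0.2169  0.0373 -0.9755] q6 1.08 F [-0.1376  0.5218 -2.0367]
```

```bash
python3 -m jog '1 0.25 0.4 0.2 0; 1 0.2 0.25 0.4 0; 1 0.05 0 0.5 0; 1 0 0 0.3 0; 1 0 0 0 0; 1 0 0 0 0'; python3 -c "
from h import *
go(.5323,-.4325,.13,-.19)"
```

```text
time: 73.53
ee_pos: [0.5443, -0.4341, 0.176]
eef_rot: [-3.089, 0.285, 0.349]
wrist_force: [0.7, 0.5, -2.9]
width: 0.0494
t 73.53 [ 0.5443 -0.4341  0.176 ] yaw -0.184 units [-0.0381  0.0132  1.1875] turn 0.0400704422625285 w 0.0494 tool z [-0.2197  0.0398 -0.9748] q6 1.07 F [ 0.7323  0.5484 -2.9321]
```

```bash
python3 -m jog '1 -0.27 0.02 0 0; 1 0 0 0 0; 1 0.1 0 0.4 0; 1 0.1 0 0.4 0; 1 0.06 0 0.3 0; 1 0 0 0 0; 1 0 0 0 0'; python3 -c "
from h import *
go(.5323,-.4325,.1147,-.19)"
```

```text
time: 74.4
ee_pos: [0.5338, -0.433, 0.131]
eef_rot: [-3.09, 0.285, 0.348]
wrist_force: [-0.0, -0.5, -2.4]
width: 0.0498
t 74.40 [ 0.5338 -0.433   0.131 ] yaw -0.184 units [ 0.0524 -0.0058  0.4068] turn 0.041730325261206944 w 0.0498 tool z [-0.2186  0.0389 -0.9751] q6 1.07 F [-0.0096 -0.5085 -2.374 ]
```

Inside the compartment with no side force. Lowering the last bit.

```bash
python3 -m jog '1 0.05 0 0.25 0; 1 0.02 0 0.1 0; 1 0 0 0 0; 1 0 0 0 0'; python3 -m jog '1 0.02 0 0.1 0; 1 0 0 0 0; 1 0 0 0 0';python3 -m jog '1 0.02 0 0.1 0; 1 0 0 0 0; 1 0 0 0 0'
```

```text
time: 74.9
ee_pos: [0.5339, -0.4334, 0.1169]
eef_rot: [-3.092, 0.285, 0.345]
wrist_force: [0.3, 0.1, -2.1]
width: 0.0497
time: 75.28
ee_pos: [0.535, -0.4343, 0.1177]
eef_rot: [-3.095, 0.286, 0.341]
wrist_force: [0.1, -0.1, -3.2]
width: 0.0494
time: 75.65
ee_pos: [0.5355, -0.435, 0.1165]
eef_rot: [-3.096, 0.286, 0.339]
wrist_force: [0.2, -0.4, -0.3]
width: 0.0494
```

```bash
python3 -m jog '1 0.01 0 0.08 0; 1 0 0 0 0; 0 0 0 0 0; -0.2 0 0 0 0; -0.4 0 0 0 0; -0.6 0 0 0 0; -0.6 0 0 0 0; -0.6 0 0 0 0'; python3 -m jog '-0.6 0 0 -0.3 0; -0.6 0 0 -0.6 0; -0.6 0 0 -0.8 0; -0.6 0 0 -0.8 0; -0.5 0 0 -0.5 0; -0.5 0 0 0 0'; python3 - <<'E'
from h import *
go(.5178,.3418,.24,-.195)
E
```

```text
time: 76.65
ee_pos: [0.5353, -0.4353, 0.1151]
eef_rot: [-3.096, 0.287, 0.34]
wrist_force: [1.0, 0.1, -0.2]
width: 0.0763
time: 77.4
ee_pos: [0.5625, -0.4396, 0.2394]
eef_rot: [-3.098, 0.287, 0.336]
wrist_force: [0.0, 0.3, -0.1]
width: 0.0714
t 77.40 [ 0.5625 -0.4396  0.2394] yaw -0.186 units [ -4.5972 -19.0012   0.8434] turn 0.06786653507292048 w 0.0714 tool z [-0.2117  0.0318 -0.9768] q6 1.07 F [ 0.0037  0.2619 -0.0599]
```

```bash
python3 -m jog '-0.5 -0.1 -0.4 0 0; -0.5 -0.16 -0.7 0.03 0; -0.5 -0.16 -0.7 0.03 0; -0.5 -0.16 -0.7 0.03 0; -0.5 -0.16 -0.7 0.03 0; -0.5 -0.16 -0.7 0.03 0; -0.5 -0.16 -0.7 0.03 0; -0.5 -0.16 -0.7 0.03 0; -0.5 -0.1 -0.4 0 0; -0.5 0 0 0 0'; python3 -m jog '-0.5 -0.1 -0.4 0 0; -0.5 -0.16 -0.7 0.03 0; -0.5 -0.16 -0.7 0.03 0; -0.5 -0.16 -0.7 0.03 0; -0.5 -0.16 -0.7 0.03 0; -0.5 -0.16 -0.7 0.03 0; -0.5 -0.16 -0.7 0.03 0; -0.5 -0.16 -0.7 0.03 0; -0.5 -0.1 -0.4 0 0; -0.5 0 0 0 0'; python3 - <<'E'
from h import *
go(.5178,.3418,.24,-.195)
E
```

```text
time: 78.65
ee_pos: [0.5416, -0.1868, 0.2256]
eef_rot: [-3.08, 0.281, 0.374]
wrist_force: [-0.3, 0.7, 0.4]
width: 0.0714
time: 79.9
ee_pos: [0.5308, 0.0534, 0.2307]
eef_rot: [-3.078, 0.294, 0.375]
wrist_force: [-1.0, -0.7, 0.4]
width: 0.0709
t 79.90 [0.5308 0.0534 0.2307] yaw -0.190 units [-1.6847 -7.0176  0.2094] turn 0.037898427654183 w 0.0709 tool z [-0.2356  0.0497 -0.9706] q6 1.73 F [-1.0366 -0.6855  0.379 ]
```

```bash
python3 -m jog '-0.5 -0.1 -0.4 0 0; -0.5 -0.16 -0.7 0 0; -0.5 -0.16 -0.7 0 0; -0.5 -0.16 -0.7 0 0; -0.5 -0.16 -0.7 0 0; -0.5 -0.16 -0.7 0 0; -0.5 -0.16 -0.7 0 0; -0.5 -0.16 -0.7 0 0; -0.5 -0.1 -0.4 0 0; -0.5 0 0 0 0';python3 -m jog '-0.5 -0.1 -0.4 0 0; -0.5 -0.1 -0.5 0 0; -0.5 0 0 0 0; -0.5 0 0 0 0'; python3 - <<'E'
from h import *
go(.5160,.3418,.15,-.195)
E
```

```text
time: 81.15
ee_pos: [0.5257, 0.2931, 0.2447]
eef_rot: [-3.076, 0.309, 0.376]
wrist_force: [0.2, -0.7, 0.3]
width: 0.0715
time: 81.65
ee_pos: [0.5257, 0.3308, 0.2467]
eef_rot: [-3.076, 0.313, 0.376]
wrist_force: [0.2, -0.1, 0.4]
width: 0.071
t 81.65 [0.5257 0.3308 0.2467] yaw -0.202 units [ 0.2987 -0.2129  2.4165] turn -0.05303058328743131 w 0.0710 tool z [-0.2359  0.0512 -0.9704] q6 2.17 F [ 0.1722 -0.0969  0.3564]
```

```bash
python3 -m jog '-0.5 0.15 -0.2 0.3 0; -0.5 0.15 0 0.6 0; -0.5 0.1 0 0.6 0; -0.5 0.1 0 0.6 0; -0.5 0 0 0.5 0; -0.5 0 0 0 0; -0.5 0 0 0 0'; python3 - <<'E'
from h import *
go(.5154,.341,.1265,-.195)
E
```

```text
time: 82.52
ee_pos: [0.5224, 0.3398, 0.1339]
eef_rot: [-3.076, 0.317, 0.378]
wrist_force: [-0.7, 0.6, -0.1]
width: 0.0711
t 82.53 [0.5224 0.3398 0.1339] yaw -0.205 units [-0.1264  0.0076  0.2228] turn -0.0731121461499589 w 0.0711 tool z [-0.2369  0.0508 -0.9702] q6 2.16 F [-0.7113  0.6146 -0.1367]
```

```bash
python3 -m jog '-0.5 -0.14 0 0.25 0; -0.5 0 0 0 0; 0.6 0 0 0 0; 0.6 0 0 0 0; 0.6 0 0 0 0; 0.6 0 0 0 0' 30; python3 st.py; python3 -m jog '1 0 0 -0.3 0; 1 0 0 -0.6 0; 1 0 0 -0.7 0; 1 0 0 -0.7 0; 1 0 0 -0.7 0; 1 0 0 -0.3 0; 1 0 0 0 0'; python3 - <<'E'
from h import *
go(.45,-.0,.25,-.19)
go(.4743,-.3515,.25,-.19)
E
```

```text
time: 83.28
ee_pos: [0.5161, 0.3425, 0.1284]
eef_rot: [-3.074, 0.316, 0.37]
wrist_force: [-0.1, 0.5, -0.5]
width: 0.0398
[0.5161 0.3425 0.1284] tz [-0.2317  0.0535] q [0.4303 0.2361 1.6861 0.1476 1.4125 2.1687]
time: 84.15
ee_pos: [0.547, 0.3336, 0.2582]
eef_rot: [-3.078, 0.318, 0.376]
wrist_force: [0.4, 0.1, -3.2]
width: 0.0397
t 84.15 [0.547  0.3336 0.2582] yaw -0.206 units [-0.598   8.6606  0.3612] turn -0.11568316605091992 w 0.0397 tool z [-0.236   0.0492 -0.9705] q6 2.17 F [ 0.4426  0.1025 -3.2331]
t 84.15 [0.547  0.3336 0.2582] yaw -0.206 units [ 1.7248 17.1378 -0.2143] turn -0.11568316605091992 w 0.0397 tool z [-0.236   0.0492 -0.9705] q6 2.17 F [ 0.4426  0.1025 -3.2331]
```

```bash
python3 -m jog '1 -0.4 0 0 0; 1 -0.6 0.1 0.1 0; 1 -0.5 0.3 0.1 0; 1 -0.2 0.6 0 0; 1 0 0.7 0 0; 1 0 0.7 0 0; 1 0 0.7 0 0; 1 0 0.7 0 0; 1 0 0.4 0 0; 1 0 0 0 0'; python3 - <<'E'
from h import *
go(.45,-.0,.25,-.19)
E
```

```text
time: 85.4
ee_pos: [0.4281, 0.1804, 0.2561]
eef_rot: [-3.082, 0.31, 0.412]
wrist_force: [0.2, -0.3, -3.2]
width: 0.0393
t 85.40 [0.4281 0.1804 0.2561] yaw -0.202 units [ 1.4303  4.3121 -0.1859] turn -0.0830624538552935 w 0.0393 tool z [-0.2583  0.0423 -0.9651] q6 1.99 F [ 0.1986 -0.3172 -3.2018]
```

```bash
python3 -m jog '1 0.1 0.4 0 0; 1 0.2 0.7 -0.05 0; 1 0.2 0.7 -0.05 0; 1 0.2 0.7 -0.05 0; 1 0.2 0.7 -0.05 0; 1 0.2 0.7 -0.05 0; 1 0.2 0.7 -0.05 0; 1 0.2 0.7 -0.05 0; 1 0.1 0.4 0 0; 1 0 0 0 0'; python3 -m jog '1 0.1 0.4 0 0; 1 0.25 0.7 -0.05 0; 1 0.25 0.7 -0.05 0; 1 0.25 0.7 -0.05 0; 1 0.25 0.7 -0.05 0; 1 0.25 0.7 -0.05 0; 1 0.25 0.7 -0.05 0; 1 0.2 0.7 -0.05 0; 1 0.1 0.4 0 0; 1 0 0 0 0'; python3 - <<'E'
from h import *
go(.474,-.3515,.2,-.19)
E
```

```text
time: 86.65
ee_pos: [0.4494, -0.0633, 0.2534]
eef_rot: [-3.082, 0.299, 0.414]
wrist_force: [0.1, 0.4, -3.3]
width: 0.0396
time: 87.9
ee_pos: [0.4842, -0.3076, 0.2466]
eef_rot: [-3.081, 0.282, 0.415]
wrist_force: [0.7, 0.0, -2.9]
width: 0.0398
t 87.90 [ 0.4842 -0.3076  0.2466] yaw -0.183 units [0.2598 1.1212 1.1422] turn 0.04901680371463128 w 0.0398 tool z [-0.2606  0.0438 -0.9645] q6 1.16 F [ 0.7011  0.0421 -2.8658]
```

```bash
python3 -m jog '1 0.1 0.5 0.1 0; 1 0.1 0.5 0.2 0; 1 0.1 0.25 0.3 0; 1 0.05 0 0.3 0; 1 0.05 0 0.2 0; 1 0 0 0 0; 1 0 0 0 0'; python3 - <<'E'
from h import *
go(.477,-.3515,.1334,-.195)
E
```

```text
time: 88.78
ee_pos: [0.4781, -0.3579, 0.1955]
eef_rot: [-3.078, 0.277, 0.418]
wrist_force: [0.7, 0.6, -3.1]
width: 0.0392
t 88.78 [ 0.4781 -0.3579  0.1955] yaw -0.180 units [ 0.3595 -0.1546  1.5124] turn 0.10780027577812586 w 0.0392 tool z [-0.2624  0.0463 -0.9638] q6 1.10 F [ 0.7264  0.5743 -3.1365]
```

```bash
python3 -m jog '1 0 -0.16 0 0.1; 1 0.1 0 0.35 0; 1 0.12 0 0.4 0; 1 0.1 0 0.35 0; 1 0 0 0 0; 1 0 0 0 0'; python3 - <<'E'
from h import *
go(.477,-.3515,.1334,-.195)
E
```

```text
time: 89.52
ee_pos: [0.4801, -0.351, 0.1464]
eef_rot: [-3.078, 0.299, 0.418]
wrist_force: [0.8, 0.2, -3.1]
width: 0.0395
t 89.53 [ 0.4801 -0.351   0.1464] yaw -0.195 units [0.0149 0.0267 0.3341] turn 0.003359863096007371 w 0.0395 tool z [-0.2625  0.0462 -0.9638] q6 1.13 F [ 0.8309  0.2269 -3.0689]
```

```bash
python3 -m jog '1 0.04 0 0.2 0; 1 0.02 0 0.1 0; 1 0 0 0 0; 1 0 0 0 0'; python3 -m jog '1 0.02 0 0.1 0; 1 0 0 0 0; 1 0 0 0 0';python3 -m jog '1 0.02 0 0.1 0; 1 0 0 0 0; 1 0 0 0 0'
```

```text
time: 90.02
ee_pos: [0.4797, -0.3514, 0.1345]
eef_rot: [-3.079, 0.3, 0.416]
wrist_force: [0.4, -0.6, -2.8]
width: 0.0399
time: 90.4
ee_pos: [0.48, -0.3521, 0.1329]
eef_rot: [-3.082, 0.3, 0.414]
wrist_force: [-0.9, -0.5, -3.0]
width: 0.0393
time: 90.78
ee_pos: [0.4804, -0.3528, 0.1327]
eef_rot: [-3.083, 0.301, 0.412]
wrist_force: [0.0, 0.2, -3.7]
width: 0.0395
```

```bash
python3 -m jog '1 0.01 0 0.08 0; 0.3 0 0 0 0; 0 0 0 0 0; -0.2 0 0 0 0; -0.4 0 0 0 0; -0.4 0 0 0 0; -0.4 0 0 0 0'; python3 -m jog '-0.4 0 0 -0.3 0; -0.4 0 0 -0.6 0; -0.4 0 0 -0.8 0; -0.4 0 0 -0.8 0; -0.4 0 0 -0.6 0; -0.4 0 0 0 0'; python3 - <<'E'
from h import *
go(.6,.325,.27,-.195)
E
```

```text
time: 91.65
ee_pos: [0.48, -0.3532, 0.1318]
eef_rot: [-3.084, 0.302, 0.414]
wrist_force: [-0.5, -0.5, -0.4]
width: 0.067
time: 92.4
ee_pos: [0.5143, -0.3588, 0.2592]
eef_rot: [-3.086, 0.302, 0.41]
wrist_force: [0.1, 1.2, 0.4]
width: 0.0667
t 92.40 [ 0.5143 -0.3588  0.2592] yaw -0.197 units [ -1.2641 -17.183   -0.1437] turn -0.010981103932781908 w 0.0667 tool z [-0.257   0.0391 -0.9656] q6 1.13 F [0.11   1.1853 0.4126]
```

```bash
python3 -m jog '-0.4 0 -0.4 0 0; -0.4 -0.05 -0.7 0 0; -0.4 -0.05 -0.7 0 0; -0.4 -0.05 -0.7 0 0; -0.4 -0.05 -0.7 0 0; -0.4 -0.05 -0.7 0 0; -0.4 -0.05 -0.7 0 0; -0.4 -0.05 -0.7 0 0; -0.4 0 -0.4 0 0; -0.4 0 0 0 0'; python3 -m jog '-0.4 0 -0.4 0 0; -0.4 -0.05 -0.7 0 0; -0.4 -0.05 -0.7 0 0; -0.4 -0.05 -0.7 0 0; -0.4 -0.05 -0.7 0 0; -0.4 -0.05 -0.7 0 0; -0.4 -0.05 -0.7 0 0; -0.4 -0.05 -0.7 0 0; -0.4 0 -0.4 0 0; -0.4 0 0 0 0'; python3 - <<'E'
from h import *
go(.6,.325,.27,-.195)
E
```

```text
time: 93.65
ee_pos: [0.5383, -0.115, 0.2471]
eef_rot: [-3.072, 0.296, 0.442]
wrist_force: [-0.7, -0.6, 0.0]
width: 0.0662
time: 94.9
ee_pos: [0.5708, 0.1174, 0.2487]
eef_rot: [-3.069, 0.31, 0.445]
wrist_force: [-0.1, -0.4, -0.5]
width: 0.0666
t 94.90 [0.5708 0.1174 0.2487] yaw -0.202 units [-0.4633 -5.2291 -0.441 ] turn -0.04937620563011588 w 0.0666 tool z [-0.2787  0.0527 -0.9589] q6 1.84 F [-0.0586 -0.4193 -0.4982]
```

```bash
python3 -m jog '-0.4 0 -0.4 0 0; -0.4 -0.05 -0.7 -0.1 0; -0.4 -0.05 -0.7 -0.1 0; -0.4 -0.05 -0.7 0 0; -0.4 -0.05 -0.7 0 0; -0.4 -0.05 -0.7 0 0; -0.4 -0.05 -0.6 0 0; -0.4 0 -0.3 0 0; -0.4 0 0 0 0; -0.4 0 0 0 0'; python3 - <<'E'
from h import *
go(.6,.325,.2,-.195)
s=viewer.get_calibration("wrist"); im=viewer.snapshot("wrist"); cv2.imwrite("pics/w9.png",im[:,:,::-1])
print(proj(s,(.603,.326,.169)),proj(s,(.6,.326,.004)))
E
```

```text
time: 96.15
ee_pos: [0.6035, 0.3112, 0.2584]
eef_rot: [-3.068, 0.325, 0.446]
wrist_force: [0.3, 0.1, -0.4]
width: 0.0663
t 96.15 [0.6035 0.3112 0.2584] yaw -0.212 units [ 0.2641 -0.3269  1.4428] turn -0.11969041656169707 w 0.0663 tool z [-0.2791  0.0539 -0.9587] q6 2.12 F [ 0.2548  0.0795 -0.3732]
[266.0402 190.4797] [272.2714 132.1494]
```

View pics/w9.png

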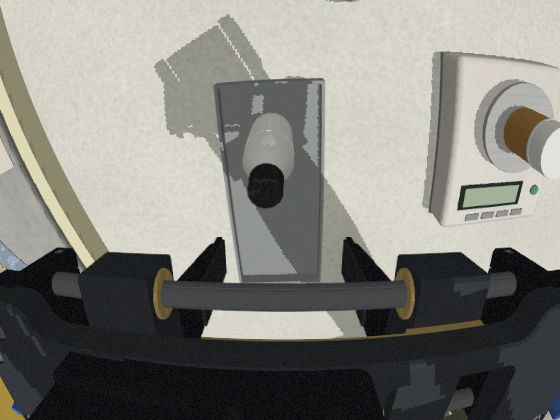

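The slim cap top is at about (266,191), matching the prediction of (266,190.5), so the bottle is at (0.603, 0.326).

```bash
python3 -m jog '-0.4 0.2 -0.35 0.3 -0.1; -0.4 0.2 -0.1 0.5 0; -0.4 0.15 0 0.6 0; -0.4 0.1 0 0.5 0; -0.4 0.05 0 0.2 0; -0.4 0 0 0 0;-0.4 0 0 0 0'; python3 - <<'E'
from h import *
go(.5977,.327,.14,-.195)
E
```

```text
time: 97.08
ee_pos: [0.6102, 0.3275, 0.1615]
eef_rot: [-3.069, 0.305, 0.451]
wrist_force: [0.0, -0.2, 0.5]
width: 0.0664
t 97.08 [0.6102 0.3275 0.1615] yaw -0.199 units [-0.136   0.0722  0.6022] turn -0.027385056780671147 w 0.0664 tool z [-0.2822  0.053  -0.9579] q6 2.10 F [ 0.0328 -0.2141  0.4879]
```

```bash
python3 -m jog '-0.4 -0.14 0.06 0.2 0; -0.4 0 0 0.35 0; -0.4 0 0 0.1 0; -0.4 0 0 0 0; -0.4 0 0 0 0'; python3 - <<'E'
from h import *
go(.5977,.327,.14,-.195)
E
```

```text
time: 97.7
ee_pos: [0.597, 0.328, 0.1388]
eef_rot: [-3.068, 0.305, 0.446]
wrist_force: [-0.3, 0.4, 0.7]
width: 0.0667
t 97.70 [0.597  0.328  0.1388] yaw -0.198 units [ 0.0135  0.0208 -0.0356] turn -0.022772326040955818 w 0.0667 tool z [-0.2791  0.0542 -0.9587] q6 2.10 F [-0.3483  0.4276  0.674 ]
```

```bash
python3 -m jog '0.6 0 0 0 0; 0.6 0 0 0 0; 0.6 0 0 0 0; 0.6 0 0 0 0;0.6 0 0 0 0' 30; python3 st.py; python3 -m jog '1 -0.1 0 -0.3 0; 1 -0.2 0 -0.6 0; 1 -0.2 0 -0.7 0; 1 -0.25 0 -0.7 0; 1 -0.4 0 -0.7 0; 1 -0.5 0 -0.5 0; 1 -0.5 0 -0.3 0; 1 -0.5 0 0 0; 1 0 0 0 0'; python3 - <<'E'
from h import *
go(.44,.0,.28,-.195)
E
```

```text
time: 98.32
ee_pos: [0.5977, 0.328, 0.1396]
eef_rot: [-3.068, 0.305, 0.443]
wrist_force: [-0.1, -0.4, 0.2]
width: 0.0298
[0.5977 0.328  0.1396] tz [-0.2777  0.0544] q [0.3591 0.3901 1.4808 0.1493 1.5173 2.1014]
time: 99.45
ee_pos: [0.5347, 0.34, 0.3183]
eef_rot: [-3.07, 0.305, 0.455]
wrist_force: [-0.2, 0.3, -4.3]
width: 0.0296
t 99.45 [0.5347 0.34   0.3183] yaw -0.199 units [-0.3345  8.7923  1.1589] turn -0.02980671352558233 w 0.0296 tool z [-0.2847  0.0509 -0.9573] q6 2.19 F [-0.2076  0.2694 -4.3235]
```

```bash
python3 -m jog '1 0 0.3 0 0; 1 0.02 0.6 0 0; 1 0.02 0.65 0 0; 1 0.02 0.65 0 0; 1 0.02 0.65 0 0; 1 0.02 0.65 0 0; 1 0.02 0.65 0 0; 1 0.02 0.65 0 0; 1 0 0.3 0 0; 1 0 0 0 0';  python3 - <<'E'
from h import *
go(.49,.0,.31,-.195)
go(.5549,-.288,.3,-.195)
E
```

```text
time: 100.7
ee_pos: [0.4953, 0.1181, 0.3131]
eef_rot: [-3.072, 0.325, 0.465]
wrist_force: [0.4, 1.4, -3.1]
width: 0.0296
t 100.70 [0.4953 0.1181 0.3131] yaw -0.213 units [ 0.496   2.9139 -0.0309] turn -0.12789691413268572 w 0.0296 tool z [-0.2909  0.0487 -0.9555] q6 1.87 F [ 0.445   1.4431 -3.1342]
t 100.70 [0.4953 0.1181 0.3131] yaw -0.213 units [ 3.5387  9.6173 -0.6148] turn -0.12789691413268572 w 0.0296 tool z [-0.2909  0.0487 -0.9555] q6 1.87 F [ 0.445   1.4431 -3.1342]
```

```bash
python3 -m jog '1 0 0.3 0 0; 1 0.1 0.65 -0.03 0; 1 0.1 0.65 -0.03 0; 1 0.1 0.65 -0.03 0; 1 0.15 0.65 -0.03 0; 1 0.3 0.65 -0.07 0; 1 0.35 0.65 -0.07 0; 1 0.35 0.65 -0.07 0; 1 0.2 0.3 0 0; 1 0 0 0 0'; python3 - <<'E'
from h import *
go(.5549,-.288,.3,-.195)
E
```

```text
time: 101.95
ee_pos: [0.5195, -0.1018, 0.3081]
eef_rot: [-3.071, 0.31, 0.466]
wrist_force: [0.2, 0.2, -3.1]
width: 0.0296
t 101.95 [ 0.5195 -0.1018  0.3081] yaw -0.203 units [ 1.7838  4.3859 -0.2952] turn -0.05509421313929418 w 0.0296 tool z [-0.2917  0.0493 -0.9552] q6 1.49 F [ 0.1608  0.1756 -3.115 ]
```

```bash
python3 -m jog '1 0.2 0.3 -0.05 0; 1 0.35 0.6 -0.07 0; 1 0.35 0.6 -0.07 0; 1 0.35 0.6 -0.07 0; 1 0.2 0.5 0 0; 1 0.1 0.3 0 0; 1 0 0 0 0; 1 0 0 0 0'; python3 - <<'E'
from h import *
go(.5559,-.288,.25,-.195)
E
```

```text
time: 102.95
ee_pos: [0.5603, -0.2359, 0.2996]
eef_rot: [-3.07, 0.308, 0.467]
wrist_force: [-0.1, 0.9, -3.6]
width: 0.0293
t 102.95 [ 0.5603 -0.2359  0.2996] yaw -0.201 units [0.5147 1.2884 1.1516] turn -0.04385091880636183 w 0.0293 tool z [-0.2922  0.0504 -0.955 ] q6 1.32 F [-0.1395  0.8707 -3.5564]
```

```bash
python3 -m jog '1 0.1 0.4 0 0; 1 0.2 0.55 0.1 0; 1 0.15 0.35 0.3 0; 1 0.1 0 0.4 0; 1 0 0 0.3 0; 1 0 0 0 0; 1 0 0 0 0'; python3 - <<'E'
from h import *
go(.5555,-.2875,.2,-.195)
E
```

```text
time: 103.82
ee_pos: [0.5568, -0.2908, 0.2468]
eef_rot: [-3.068, 0.305, 0.47]
wrist_force: [0.4, 0.2, -3.2]
width: 0.0299
t 103.83 [ 0.5568 -0.2908  0.2468] yaw -0.199 units [ 0.3032 -0.0826  1.1295] turn -0.028487371903259128 w 0.0299 tool z [-0.2944  0.0518 -0.9543] q6 1.25 F [ 0.4289  0.2235 -3.243 ]
```

```bash
python3 -m jog '1 0.05 -0.08 0.3 0; 1 0.15 0 0.45 0; 1 0.15 0 0.45 0; 1 0.1 0 0.3 0; 1 0 0 0 0; 1 0 0 0 0'; python3 - <<'E'
from h import *
go(.5555,-.2875,.15,-.195)
E
```

```text
time: 104.58
ee_pos: [0.5568, -0.287, 0.1796]
eef_rot: [-3.068, 0.303, 0.47]
wrist_force: [-1.0, 0.8, -3.3]
width: 0.0295
t 104.58 [ 0.5568 -0.287   0.1796] yaw -0.198 units [0.1923 0.0135 0.715 ] turn -0.019725772054574178 w 0.0295 tool z [-0.2944  0.0515 -0.9543] q6 1.26 F [-1.038   0.7608 -3.2675]
```

```bash
python3 -m jog '1 0.06 0.01 0.3 0; 1 0.12 0 0.35 0; 1 0.05 0 0.15 0; 1 0 0 0 0; 1 0 0 0 0'; python3 st.py;  python3 -m jog '1 0.03 0 0.1 0; 1 0 0 0 0; 1 0 0 0 0'
```

```text
time: 105.2
ee_pos: [0.5564, -0.2879, 0.1449]
eef_rot: [-3.069, 0.303, 0.468]
wrist_force: [0.1, 0.0, -3.9]
width: 0.0293
[ 0.5564 -0.2879  0.1449] tz [-0.293   0.0508] q [-0.5163  0.3098  1.5758 -0.1007  1.5412  1.2689]
time: 105.58
ee_pos: [0.5577, -0.2889, 0.145]
eef_rot: [-3.073, 0.304, 0.463]
wrist_force: [-0.2, 0.3, -3.6]
width: 0.0293
```

```bash
python3 -m jog '1 0.02 0 0.1 0; 1 0 0 0 0; 0.3 0 0 0 0; 0.1 0 0 0 0; -0.1 0 0 0 0; -0.3 0 0 0 0; -0.3 0 0 0 0; -0.3 0 0 0 0'; python3 -m jog '-0.3 0 0 -0.3 0; -0.3 0 0 -0.6 0; -0.3 0 0 -0.8 0; -0.3 -0.2 0 -0.8 0; -0.3 -0.4 0 -0.8 0; -0.3 -0.6 -0.2 -0.3 0; -0.3 -0.6 -0.4 0 0; -0.3 -0.6 -0.6 0 0; -0.3 -0.6 -0.3 0 0; -0.3 0 0 0 0'; python3 - <<'E'
from h import *
s=monitor.observe(); print(s['ee_pos'],s['time'])
c=viewer.get_calibration("top"); im=viewer.snapshot("top")[:,:,::-1]; cv2.imwrite("pics/top9.png",im)
a=cv2.imread("pics/top0.png")
f=lambda q:cv2.resize(q,None,fx=4,fy=4,interpolation=cv2.INTER_CUBIC)
b=np.vstack([np.hstack([f(a[205:285,330:430]),f(im[205:285,330:430])]),f(im[180:255,180:380])])
cv2.imwrite("pics/fin.png",b[:600])
E
```

```text
time: 106.58
ee_pos: [0.558, -0.2897, 0.1442]
eef_rot: [-3.075, 0.305, 0.46]
wrist_force: [-0.6, -0.1, 0.2]
width: 0.0617
time: 107.82
ee_pos: [0.4998, -0.2136, 0.3308]
eef_rot: [-3.081, 0.306, 0.445]
wrist_force: [0.1, -0.3, -0.5]
width: 0.0617
[ 0.4998 -0.2136  0.3308] 107.825
```

The viewer limit is reached (16 pictures), so the last checks are numeric: I'll match patches of the start view in the current one.

```bash
python3 -m jog '-0.3 -0.4 0 0 0; -0.3 -0.7 0 0 0; -0.3 -0.7 0 0 0; -0.3 -0.7 0 0 0; -0.3 -0.4 0 0 0; -0.3 0 0 0 0'; cat > chk.py <<'E'
from h import *
for n,items in dict(top=dict(slim=(.5575,-.2865,.173),jar0=(.544,-.361,.084),wide=(.535,-.4305,.143),square=(.475,-.349,.158),vialL=(.4836,-.2765,.068),vialR=(.4611,-.4177,.068),water=(.778,.192,.1)),
  side=dict(slim=(.5575,-.2865,.173),wide=(.535,-.4305,.143),square=(.475,-.349,.158),vialL=(.4836,-.2765,.068),vialR=(.4611,-.4177,.068),water=(.778,.192,.1))).items():
    c=viewer.get_calibration(n); T=np.asarray(c['T']); a=cv2.imread(f"pics/{n}0.png"); b=viewer.snapshot(n)[:,:,::-1].copy(); cv2.imwrite(f"pics/{n}_end.png",b)
    for k,P in items.items():
        p=T[:3,:3].T@(np.array(P)-T[:3,3]); u,v=int(round(c['cx']+c['fx']*p[0]/-p[2])),int(round(c['cy']-c['fy']*p[1]/-p[2]))
        h=9; t=a[v-h:v+h+1,u-h:u+h+1]; w=b[v-h-12:v+h+13,u-h-12:u+h+13]
        r=cv2.matchTemplate(w,t,cv2.TM_CCOEFF_NORMED); _,m,_,l=cv2.minMaxLoc(r)
        print(n,k,(u,v),'score %.2f'%m,'shift px',l[0]-12,l[1]-12,'mm/px %.1f'%(1000*-p[2]/c['fx']))
c=viewer.get_calibration("top"); im=cv2.imread("pics/top_end.png"); g=cv2.cvtColor(im,cv2.COLOR_BGR2GRAY)[180:260,215:300]
m=(g>0)*0+g; print('pan patch grey', g[20:55:5,20:70:5])
E
python3 chk.py; python3 st.py
```

```text
time: 108.62
ee_pos: [0.3874, -0.1935, 0.3633]
eef_rot: [-3.078, 0.311, 0.451]
wrist_force: [-0.3, 0.5, 0.3]
width: 0.0617
top slim (366, 226) score 0.59 shift px 1 0 mm/px 2.7
top jar0 (386, 232) score 0.68 shift px -5 -1 mm/px 2.9
top wide (416, 235) score 0.95 shift px 1 0 mm/px 2.8
top square (388, 257) score 0.53 shift px 1 -3 mm/px 2.7
top vialL (356, 253) score 0.37 shift px 11 -12 mm/px 2.9
top vialR (405, 261) score 0.65 shift px 1 0 mm/px 2.9
top water (198, 150) score 0.98 shift px 0 0 mm/px 2.9
side slim (288, 229) score 0.96 shift px 1 0 mm/px 2.6
side wide (296, 277) score 0.93 shift px 0 1 mm/px 2.4
side square (264, 255) score 0.97 shift px 1 0 mm/px 2.5
side vialL (260, 261) score 0.93 shift px 1 1 mm/px 2.7
side vialR (266, 300) score 0.99 shift px 0 0 mm/px 2.5
side water (308, 147) score 1.00 shift px 0 0 mm/px 3.5
pan patch grey [[159 155 157 142 132 131 142 159 163 161]
 [158 160 132 133 135 131 132 136 159 162]
 [158 125 131 181 182 182 140 139 144 163]
 [159 129 181 184 181 185 140 140 140 163]
 [163 128 184 183 181 186 120 141 140 163]
 [167 133  87 181 181 183 125 138 140 164]
 [170 134 135 137 138 140 142 140 153 161]]
[ 0.3879 -0.1935  0.3626] tz [-0.2836  0.044 ] q [-0.5176 -0.2296  1.766  -0.1072  1.8765  1.2353]
```

```bash
python3 - <<'E'
from h import *
c=viewer.get_calibration("top"); im=cv2.imread("pics/top_end.png")[:,:,::-1].copy()
T=np.asarray(c['T'])
def pj(P):
    p=T[:3,:3].T@(np.array(P)-T[:3,3]); return np.array([c['cx']+c['fx']*p[0]/-p[2],c['cy']-c['fy']*p[1]/-p[2]])
uv=pj((.58,.0155,.156)); b,st,_=blob(im,uv,0,172,20); print(uv,b,st,world(c,*b,.156),'pan',(.5785,.0155))
E
```

```text
[254.9895 216.5246] [254.2041 216.7289] [244 207  21  21 343] [0.5794 0.0177 0.156 ] pan (0.5785, 0.0155)
```

```bash
python3 -c "
from bench import sign_off
print(sign_off())"
```

```text
the job is handed in; nothing more can be done
None
```

The job is done and handed in at about 109 s of the 152 s allowed. I stood slim, square and wide in the spill tray, moved the jar to the balance pan, then put each bottle back in the compartment it came from.

**Last checks that passed**
- **Jar:** in the final top view its lid centre is about 2.4 mm from the pan's middle, and the lid looks round, so the jar should be upright.
- **Bottles, vials and water jar:** against the starting side view, each matched within 1 pixel (about 2.5 mm) along each image axis, with scores of 0.93–1.00.
- **Gripper:** open, clear of everything, with no contact force.

**What failed or disagreed**
- **Top view matching:** scores were low for slim (0.59), square (0.53), the left vial (0.37) and the right vial (0.65). I put this down to the arm's shadow and relied on the side view for those.
- **Tool tilt:** the tool's tilt crept up to about 0.29 rad on the long sideways moves. The bottles were re-gripped upright each time and set down on light contact, so the placings did not seem affected.
- **Final picture:** I could not look at the last image because the 16-picture limit was reached, so the final checks are numeric only.

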